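Chock the bottle row and lay the last one on top

TASK

In the bottle bay, roll the loose half bottle along the board, without lifting it, up against the row, and push the wooden chock's thin edge snugly under its open side so the row cannot spread. Only then take the last bottle from the cradle and lay it gently on top, in the groove between the rolled bottle and its neighbour, neck to the front like the others, and let go of it. Leave the two bottles already in the row and everything else on the table where they are.

Things in the scene. Friction and masses are not known exactly. Their poses are not given: they have to be found in the camera images.
- bay: fixed dark wooden bottle bay. Own x points from its open front to the back, y to the end board that the row lies against, z up; origin at table height. Level board, top at z 18 mm, spanning x -100 to 160, y -173 to 243 mm. End boards 63 mm high, inner faces at y 225 and -155 mm, x -55 to 145 mm. A bottle on the board has its axis at z 48 mm, one in the groove of two touching ones at z 100 mm
- shelf_edge (a point): middle of the front edge (rod 8 mm thick) of the see-through steel wire shelf over the bay: at bay x 0, y 35, z 264 mm. The shelf runs level from there to the back, underside 260 mm above the table, over the bay's whole width, carried by uprights at both ends behind bay x 60 mm; a hand at the bottles' middles must lean back towards the front to clear it
- row_end: dark green half bottle lying on its side, neck with red foil: body 60 mm in diameter, neck 28 mm, 240 mm long, 0.72 kg. Origin on the axis at the centre of mass; own x along the axis: flat base 85 mm along +x, straight body from there to 48 mm along -x, shoulder, mouth 155 mm along -x. It lies along the bay's x, neck to the front, against the end board (bay y 195 mm)
- row_open: Half bottle of the same shape, size and origin as row_end, 0.72 kg. It lies in the bay, touching row_end (bay y 135 mm): the open end of the row at the start
- loose: Half bottle of the same shape, size and origin as row_end, 0.72 kg. It lies loose on the bay's board, 40 to 80 mm clear of row_open on its -y side, nearly parallel to it, neck to the front; it rolls when pushed. Against row_open its axis is at bay y 74 mm. Glass slides easily on glass: with a bottle laid on top it is forced outwards unless chocked
- last: Half bottle of the same shape, size and origin as row_end, 0.72 kg. At the start it lies in the cradle, neck roughly towards the robot, its axis 50 mm above the table
- last_mouth (a point): centre of the mouth of the last bottle, at the tip of its neck
- cradle: fixed wooden cradle on the table, base 190 x 130 x 12 mm; origin at table height below the last bottle's centre of mass, own x along the bottle. Two notched cross bars, 12 mm thick, 100 mm wide, 30 mm high in all, at x 65 and -32 mm; the bottle rests in their 44 mm wide notches
- chock: pale wooden chock, 60 mm wide (own x), 74 mm long (own y), 0.09 kg, loose on the table in front of the bay. Origin at the middle of its thin edge, at the underside; the edge points to own +y. The ramp rises to 20 mm at y -30, a flat tread follows to y -54, then an upright grip 58 mm high to y -74 mm. Pushed home, the edge is 9 mm short of the line under the bottle's axis
- chock_edge (a point): middle of the chock's thin edge, at its underside (the chock's origin)
- chock_grip (a point): point inside the chock's upright grip, midway through it, 64 mm behind the thin edge and 42 mm above the underside; the grip is 20 mm thick along the chock's y and 60 mm wide along its x
- lemonade: bystander: pale yellow bottle standing upright, 68 mm in diameter, 260 mm tall; origin at the centre of its underside
- cordial: bystander: green bottle standing upright, 66 mm in diameter, 240 mm tall; origin at the centre of its underside
- tin: bystander: food tin with a red band, 74 mm in diameter, 110 mm tall; origin at the centre of its underside
- jar: bystander: amber jar, 72 mm in diameter, 100 mm tall; origin at the centre of its underside
- tape: bystander: roll of brown tape lying flat, 90 mm in diameter, 48 mm high; origin at the centre of its underside
- bowls: bystander: stack of kraft paper bowls, 108 mm in diameter, 132 mm tall; origin at the centre of its underside
Mind the look-alikes: they are no part of the job. There is more than one size of the chock; the one meant has the size given above.

How it is judged:
By the outcome, as a careful person would: the job done as asked, in the order asked, and still so for the second after the job is handed in, with the robot touching nothing.
It also fails if it takes over 69 s, if anything falls off the work surface, if the arm or the gripper's body presses on something with over 40 N, if the wrist force passes 120 N, or if a joint passes its speed limit or range.

ROBOT

A 6-joint arm with a two-finger parallel gripper is mounted at the origin on the work surface. World frame = base frame: x ahead of the robot, y to its left, z up, the work surface at z = 0. Lengths are in m, angles in degrees, forces in N, time in s.
With the tool pointing down it reaches from about 0.375 to 0.9 m from the base axis. Payload 3.1 kg.
Tool frame: the origin (TCP) lies at the very end of the fingers, on their centre line; the grasp point (between the pads) lies 19 mm behind it; x points along the fingers, z is the direction in which the jaws open and shut, and the axes are right-handed (so a half turn about x gives the same grasp; the last joint's range is limited). The gripper opens to 87 mm and grips with 3 to 60 N. Pads are 19 mm wide; open, the fingers measure 117 mm over their backs; the gripper's body (75 mm by 190 mm) begins 51 mm behind the grasp point.
Start: joints at [-80.701, 30.224, 82.088, -0, 67.689, -10.227], TCP at [0.209, -0.589, 0.223] pointing down, gripper open.
Joint ranges: [-176.69, 176.69], [-43.24, 126.21], [12.49, 139.97], [-82, 262], [0, 151.66], [-163.58, 163.58]. Speed limits (degrees/s): [159.86, 159.86, 180, 180, 180, 180].

INTERFACE

Orientations are given as a 3x3 rotation matrix whose columns are the frame's x, y, z axes.
In Python, from rig import bot gives the robot as it stands.
- The arm moves only by the tool send_rows, never from a script. Its arguments are lists of equal length, an entry for each row: "fingers": the opening, from 0 (shut) to 1 (fully open); "dp": the shift along the world's x, y, z in mm, a list of three; "turn": the turn, a rotation vector about the world's x, y, z in rad, a list of three. In form: {"fingers": [fingers, ...], "dp": [[tx, ty, tz], ...], "turn": [[rx, ry, rz], ...]}. A call has 1 to 10 rows; each row is the pose to reach, as a shift and turn from the pose measured when the call began; what a row does not reach only later rows make up. A row lasts 1/12 s, in which the tool goes at most 41.7 mm and 7.16 degrees, less where a joint would pass 70% of its speed; a pose out of reach is approached as far as the arm can. A call with a gripper value outside its range is refused whole. The fingers move at their own pace and stop on an object; the grip force is fixed at half the most. Time passes only in rows, so rows that repeat a pose let the fingers close. It gives the time, the measured TCP pose, the force and the opening at its end, in the units of the state.
- bot.read_state(): the state, without advancing time (a new reading comes with each control period).
- bot.capture(name): name is "scene" or "side" or "wrist"; returns a dict with "img" (384x512x3 uint8, blue, green, red), "z_map" (384x512 float32, m along the optical axis (not along the pixel's ray), 0 where there is no reading), "mtx" (3x3 intrinsics, pixels), "origin" and "orientation" of the camera in the world; the wrist camera has in their place "hand_eye" (4x4, takes a point from camera to tool coordinates, whose origin is the TCP and whose axes are the tool frame's). Camera axes: x right, y up, looking along -z (the intrinsics and any distortion apply to the point x, -y, -z); pixel columns grow to the right and rows downward; lengths in m; the calibration is good to about 2 mm. A picture is of the moment at which its call begins: read the wrist's pose just before it.
- bot.hand_in(): hands the job in, once; it reports no verdict.
The state is a dict: "time_s": time; "joint_positions": joint angles; "qvel": joint speeds; "tau": joint torques, N m; "position": TCP position; "tcp_rot": TCP orientation; "force": force on the tool from outside, world axes, zero at the start; "moment": the same for the moment, N m; "opening": opening from 0.0 (shut) to 1.0 (fully open).
Only numpy, scipy, OpenCV 4.12 (cv2) and the standard library are available. Lean on these libraries where they do the work, as an engineer would, in place of code of your own. Each camera call takes 0.05 s, during which the arm holds its last target.

## Working session

There is one attempt and no reset: what is moved stays moved. The work goes in short steps, Python scripts to look and compute and a tool call to move; the robot and the scene stay as the last step left them, time stands still between calls to the robot, and variables do not carry over. Pictures are saved under pics/ and viewed, and the job is handed in when it is done.

Besides the shell and the picture viewer there is one more tool, called after "Emit:" by a JSON object that holds its "fn" and its "kwargs". send_rows: Moves the arm, as the interface text tells. Its arguments: {"type":"object","properties":{"fingers":{"type":"array","items":{"type":"number"}},"dp":{"type":"array","items":{"type":"array","items":{"type":"number"}}},"turn":{"type":"array","items":{"type":"array","items":{"type":"number"}}}},"required":["fingers","dp","turn"]}

```bash
ls; mkdir -p pics; python3 - <<'E'
from rig import bot
import cv2,numpy as np,pickle
s=bot.read_state();print(s)
for n in ["scene","side","wrist"]:
    c=bot.capture(n);cv2.imwrite(f"pics/{n}0.png",c["img"]);pickle.dump((s,c),open(f"{n}0.pkl","wb"))
    print(n,{k:v for k,v in c.items() if k not in("img","z_map")})
E
```

```text
pics
{'time_s': 0.0, 'joint_positions': array([-8.07018508e+01,  3.02791487e+01,  8.21574357e+01, -6.42116706e-04,
        6.76889399e+01, -1.02281349e+01]), 'qvel': array([-0.02179708, -0.05110345,  0.05701288, -0.10583406,  0.05324948,
        0.00328289]), 'tau': array([ 1.31328718e-03, -4.40029407e+01, -1.76595891e+01,  6.34506997e-02,
        5.82030870e-02, -1.55038115e-04]), 'position': array([ 0.20879371, -0.58830464,  0.22156386]), 'tcp_rot': array([[-3.64205406e-04,  9.42486903e-01,  3.34242884e-01],
       [ 2.16035055e-03,  3.34242867e-01, -9.42484503e-01],
       [-9.99997600e-01,  3.78823847e-04, -2.15783516e-03]]), 'force': array([0.10110555, 0.40354435, 0.04743894]), 'moment': array([-0.00436051,  0.08278154,  0.00359492]), 'opening': 1.001060513564457}
scene {'mtx': array([[385.02688106,   0.        , 259.00440588],
       [  0.        , 385.02688106, 192.18119788],
       [  0.        ,   0.        ,   1.        ]]), 'origin': array([ 1.05087036, -0.7918413 ,  0.82432806]), 'orientation': array([[ 0.86424074, -0.25309136,  0.43477891],
       [ 0.50266985,  0.469259
[... 277 characters left out ...]
,  1.02693455]), 'orientation': array([[-0.67776376,  0.45494775, -0.57763209],
       [-0.73527812, -0.42100493,  0.53115057],
       [-0.0015402 ,  0.78471485,  0.61985501]])}
wrist {'mtx': array([[334.12959721,   0.        , 252.82249264],
       [  0.        , 334.12959721, 192.89505019],
       [  0.        ,   0.        ,   1.        ]]), 'hand_eye': array([[ 1.56101865e-04,  2.71105843e-01, -9.62549530e-01,
        -1.61282652e-01],
       [ 9.72294909e-04,  9.62549046e-01,  2.71105864e-01,
         7.46076984e-02],
       [ 9.99999515e-01, -9.78202138e-04, -1.13339130e-04,
         5.89853229e-04],
       [ 0.00000000e+00,  0.00000000e+00,  0.00000000e+00,
         1.00000000e+00]])}
```

View pics/scene0.png

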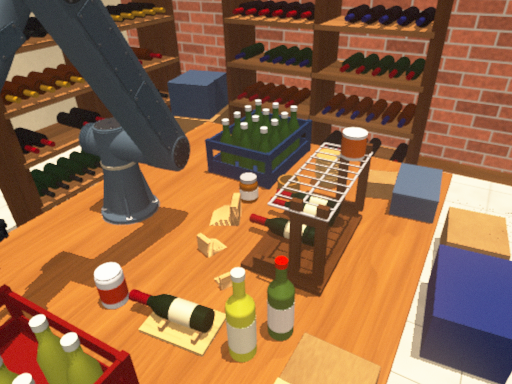

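View pics/side0.png

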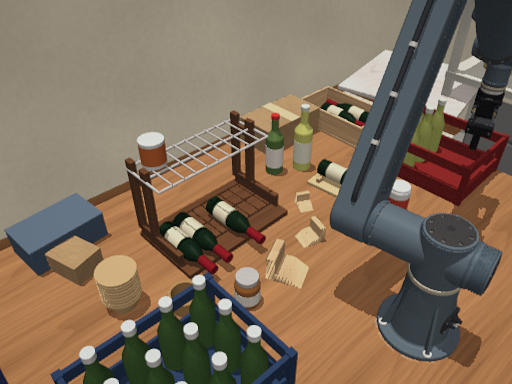

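View pics/wrist0.png

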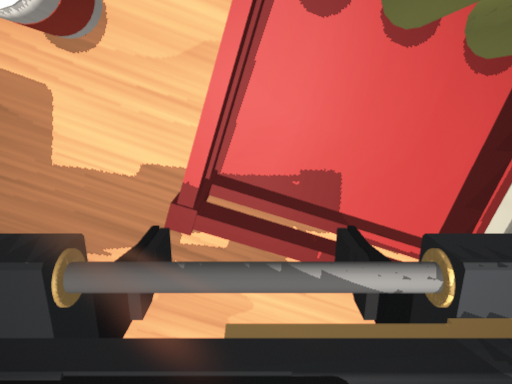

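```bash
cat > h.py <<'E'
import numpy as np,cv2,pickle
def px(c,u,v,T=None,z=None):
    K=c["mtx"];d=c["z_map"][int(round(v)),int(round(u))] if z is None else z
    p=np.array([(u-K[0,2])/K[0,0]*d,-(v-K[1,2])/K[1,1]*d,-d])
    return p
def pose(c,s=None):
    if "origin" in c: return c["orientation"],c["origin"]
    H=c["hand_eye"];R=s["tcp_rot"]
    return R@H[:3,:3],R@H[:3,3]+s["position"]
def W(c,u,v,s=None):
    R,o=pose(c,s);return R@px(c,u,v)+o
def cloud(c,s=None):
    R,o=pose(c,s);K=c["mtx"];d=c["z_map"];v,u=np.mgrid[:384,:512]
    P=np.stack([(u-K[0,2])/K[0,0]*d,-(v-K[1,2])/K[1,1]*d,-d],-1)
    P=P@R.T+o;P[d==0]=np.nan;return P
def plane(c,u,v,h,s=None):
    R,o=pose(c,s);r=R@px(c,u,v,z=1.0);t=(h-o[2])/r[2];return o+t*r
def proj(c,p,s=None):
    R,o=pose(c,s);q=(np.asarray(p)-o)@R;K=c["mtx"];return K[0,2]+K[0,0]*q[...,0]/-q[...,2],K[1,2]+K[1,1]*q[...,1]/q[...,2]
E
python3 - <<'E'
from h import *
s,c=pickle.load(open("scene0.pkl","rb"))
i=c["img"]; cv2.imwrite("pics/s_a.png",cv2.resize(i[130:360,120:380],None,fx=3,fy=2.6,interpolation=2)[:598])
s,c=pickle.load(open("side0.pkl","rb"))
i=c["img"]; cv2.imwrite("pics/d_a.png",cv2.resize(i[100:310,120:360],None,fx=3.2,fy=2.8,interpolation=2)[:598])
E
```

```text
(no output)
```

View pics/s_a.png

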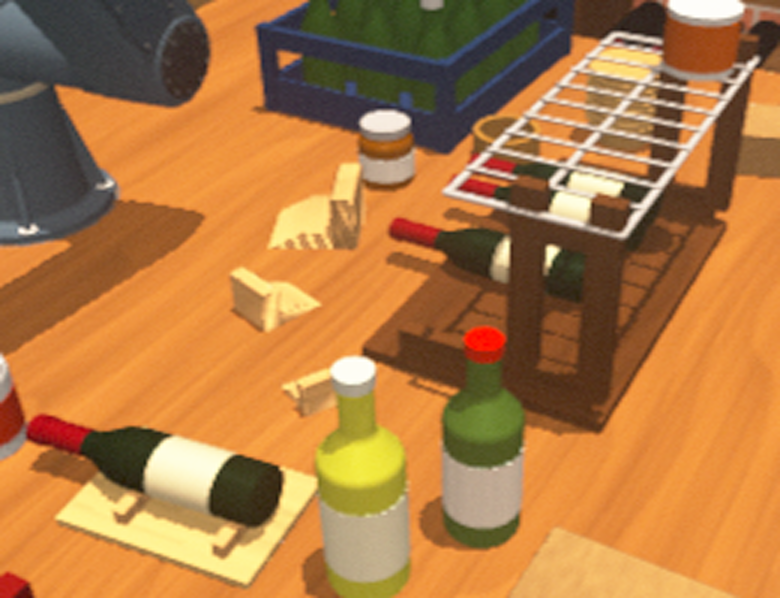

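View pics/d_a.png

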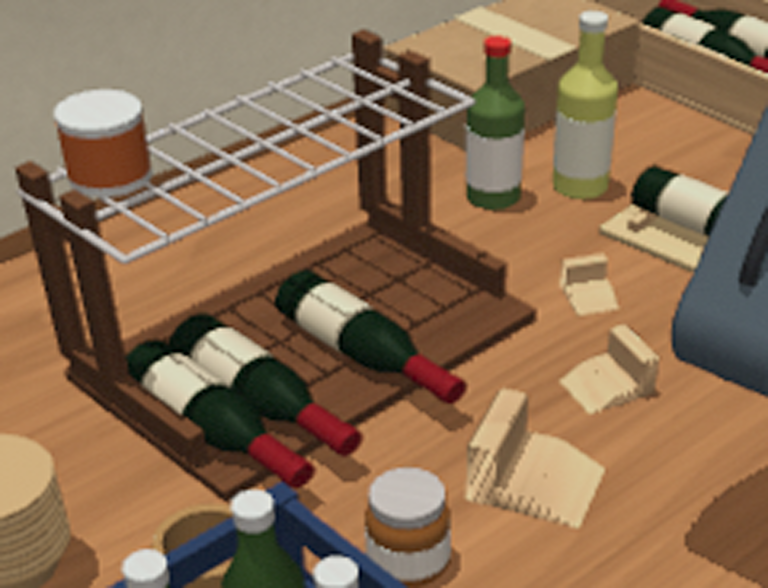

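```bash
python3 - <<'E'
from h import *
S=[pickle.load(open(f"{n}0.pkl","rb"))[1] for n in("scene","side")]
# topdown: x 0.2..1.0 up, y -0.6..0.6 left ; 1.5mm/px -> 800 wide
H,Wd=560,800
for n,c in zip("sd",S):
    P=cloud(c).reshape(-1,3);C=c["img"].reshape(-1,3);ok=np.isfinite(P[:,0])&(P[:,2]<0.4);P=P[ok];C=C[ok]
    o=np.argsort(P[:,2]);P=P[o];C=C[o]
    u=((0.6-P[:,1])/0.0015).astype(int);v=((1.05-P[:,0])/0.0015).astype(int)
    k=(u>=0)&(u<Wd-1)&(v>=0)&(v<H-1)
    im=np.zeros((H,Wd,3),np.uint8)
    for a in(0,1):
        for b in (0,1): im[v[k]+a,u[k]+b]=C[k]
    cv2.imwrite(f"pics/top_{n}.png",im)
E
```

```text
(no output)
```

View pics/top_s.png

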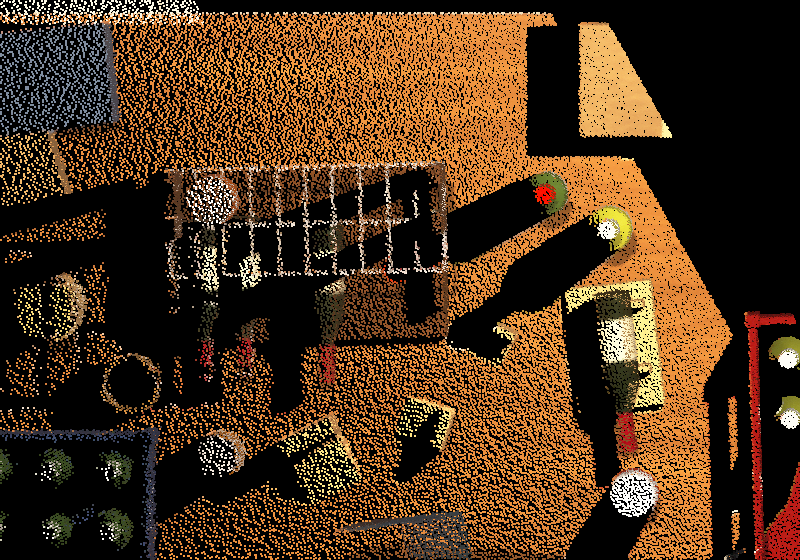

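View pics/top_d.png

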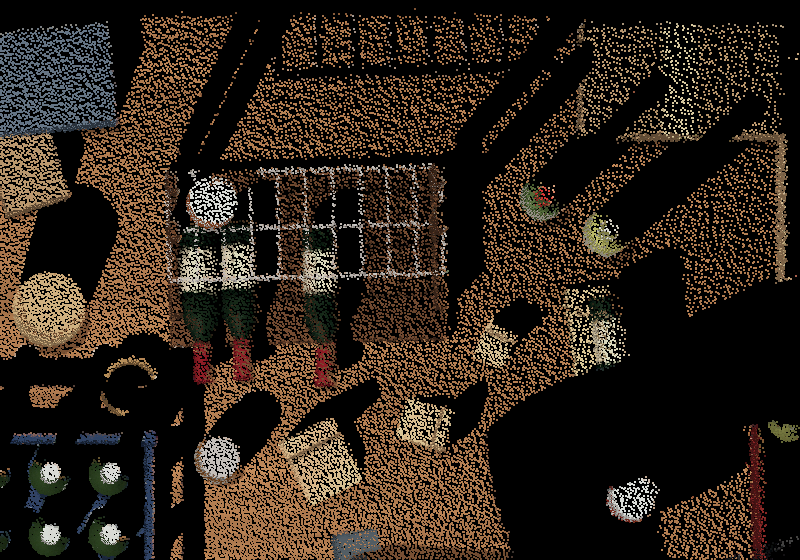

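```bash
python3 - <<'E'
from h import *
from scipy.optimize import least_squares as LS
sc,sd=[pickle.load(open(f"{n}0.pkl","rb"))[1] for n in("scene","side")]
f=lambda x,y:(120+x/3.2,100+y/2.8)
for q,h in[((230,492),.018),((535,315),.018),((127,260),.264),((472,100),.264)]:
    print(q,plane(sd,*f(*q),h).round(4))
P=np.vstack([cloud(sc).reshape(-1,3),cloud(sd).reshape(-1,3)]);P=P[np.isfinite(P[:,0])]
Pi=[cloud(sc).reshape(-1,3),cloud(sd).reshape(-1,3)]
# table height per cam
for Q in Pi:
    k=(abs(Q[:,0]-.6)<.05)&(abs(Q[:,1]+.1)<.05);print("table",np.nanmedian(Q[k,2]))
    k=(abs(Q[:,2]-.264)<.008)&(Q[:,1]>-.1)&(Q[:,1]<.36)&(Q[:,0]>.6)&(Q[:,0]<.69)
    r=Q[k];
    for lo in np.arange(.6,.68,.01): 
        m=(r[:,0]>lo)&(r[:,0]<=lo+.01);print(lo.round(2),m.sum(),end=' ')
    print()
# bottles
def fit(y0,x0,x1,z0,zmin,w=.04):
  for n,Q in zip(("scene","side"),Pi):
    k=(Q[:,0]>x0)&(Q[:,0]<x1)&(abs(Q[:,1]-y0)<w)&(Q[:,2]>zmin)&(Q[:,2]<.12)
    r=Q[k]
    g=lambda p:np.hypot(r[:,1]-p[0]-p[1]*(r[:,0]-(x0+x1)/2),r[:,2]-p[2])-.03
    o=LS(g,[y0,0,z0],loss="soft_l1",f_scale=.002)
    print(n,k.sum(),"x",(x0+x1)/2,o.x.round(4),np.sqrt(np.median(o.fun**2)).round(4))
for y0 in(.30,.24,.118): fit(y0,.58,.70,.048,.03,.03)
fit(-.318,.48,.58,.05,.035)
for n,Q in zip(("scene","side"),Pi):
  for y0 in(.30,.24,.118):
    k=(abs(Q[:,1]-y0)<.03)&(Q[:,2]>.03)&(Q[:,2]<.075)&(Q[:,0]<.65)&(Q[:,0]>.4); r=Q[k];print(n,y0,np.sort(r[:,0])[:5].round(3), r[r[:,0]<.51].mean(0).round(4))
  k=(abs(Q[:,1]+.33)<.05)&(Q[:,2]>.035)&(Q[:,2]<.095)&(Q[:,0]<.7)&(Q[:,0]>.36); r=Q[k]
  print("last",np.sort(r[:,0])[:6].round(3),np.sort(r[:,0])[-6:].round(3))
E
```

```text
(230, 492) [0.5257 0.3402 0.018 ]
(535, 315) [ 0.534  -0.0602  0.018 ]
(127, 260) [0.6281 0.3441 0.264 ]
(472, 100) [ 0.643  -0.0687  0.264 ]
table 0.0034341028881018643
0.6 0 0.61 0 0.62 0 0.63 61 0.64 164 0.65 40 0.66 47 0.67 48 0.68 50 
table 0.018273639884968107
0.6 0 0.61 0 0.62 31 0.63 277 0.64 78 0.65 27 0.66 28 0.67 33 0.68 40 
scene 203 x 0.6399999999999999 [0.301  0.0168 0.0479] 0.0016
side 544 x 0.6399999999999999 [0.2984 0.0322 0.0485] 0.0013
scene 123 x 0.6399999999999999 [ 0.241  -0.0288  0.0482] 0.0013
side 531 x 0.6399999999999999 [0.2382 0.0286 0.0485] 0.0012
scene 335 x 0.6399999999999999 [0.1177 0.0104 0.0479] 0.0011
side 552 x 0.6399999999999999 [0.1142 0.0195 0.0487] 0.0013
scene 886 x 0.53 [-0.3213  0.1061  0.0482] 0.0008
side 346 x 0.53 [-0.3235  0.1459  0.0499] 0.0021
scene 0.3 [0.401 0.401 0.402 0.402 0.403] [0.4603 0.284  0.0523]
scene 0.24 [0.4   0.4   0.4   0.401 0.401] [0.4446 0.2492 0.0539]
scene 0.118 [0.402 0.403 0.404 0.404 0.404] [0.4487 0.1045 0.0528]
last [0.374 0.374 0.374 0.375 0.376 0.376] [0.699 0.699 0.699 0.699 0.7   0.7  ]
side 0.3 [0.475 0.476 0.476 0.476 0.476] [0.4879 0.2978 0.0551]
side 0.24 [0.481 0.481 0.481 0.481 0.481] [0.4912 0.2379 0.055 ]
side 0.118 [0.401 0.471 0.471 0.472 0.472] [0.4862 0.1162 0.0555]
last [0.496 0.496 0.497 0.499 0.499 0.499] [0.698 0.698 0.699 0.699 0.699 0.7  ]
```

```bash
python3 - <<'E'
from h import *
sc,sd=[pickle.load(open(f"{n}0.pkl","rb"))[1] for n in("scene","side")]
for n,c in(("scene",sc),("side",sd)):
    P=cloud(c)
    for nm,x0,x1,y0,y1 in(("mid",.35,.47,-.11,.03),("big",.27,.46,.03,.2),("small",.49,.58,-.19,-.08)):
        k=(P[...,0]>x0)&(P[...,0]<x1)&(P[...,1]>y0)&(P[...,1]<y1)&(P[...,2]>.008)
        q=P[k];print(n,nm,k.sum(),"zmax",np.percentile(q[:,2],98).round(4))
        zt=np.percentile(q[:,2],98)
        t=q[q[:,2]>zt-.004]
        r=cv2.minAreaRect((t[:,:2]*1000).astype(np.float32));print("  top rect",np.round(r[0],1),np.round(r[1],1),round(r[2],1))
        r=cv2.minAreaRect((q[:,:2]*1000).astype(np.float32));print("  all rect",np.round(r[0],1),np.round(r[1],1),round(r[2],1))
    # last bottle extents
    k=(P[...,0]>.36)&(P[...,0]<.63)&(P[...,1]>-.4)&(P[...,1]<-.27)&(P[...,2]>.03)&(P[...,2]<.09)
    q=P[k];d=np.array([1,.12])/np.hypot(1,.12);e=np.array([-d[1],d[0]]);a=q[:,:2]@d;b=q[:,:2]@e
    for lo in np.arange(.3,.62,.01):
        m=(a>lo)&(a<=lo+.01)
        if m.sum()>3: print("  ",lo.round(3),m.sum(),b[m].min().round(3),b[m].max().round(3),q[m,2].max().round(3),end=';')
    print()
i=sc["img"];cv2.imwrite("pics/s_b.png",cv2.resize(i[190:320,180:260],None,fx=5,fy=4.6,interpolation=2)[:600])
i=sd["img"];cv2.imwrite("pics/d_b.png",cv2.resize(i[180:260,260:340],None,fx=7,fy=7,interpolation=2)[:600])
E
```

```text
scene mid 336 zmax 0.0602
  top rect [409.2 -65.1] [16.8 61.4] 73.8
  all rect [416.8 -45.7] [65.3 65. ] 65.9
scene big 579 zmax 0.0858
  top rect [332.5 105.5] [173.3  89.8] 24.6
  all rect [332.3 105.5] [174.4  96.9] 25.6
scene small 163 zmax 0.0461
  top rect [ 553.7 -157.7] [33.9 14.4] 64.3
  all rect [ 543.2 -152.6] [34.7 39.9] 63.2
   0.33 33 -0.398 -0.371 0.062;   0.34 45 -0.398 -0.371 0.062;   0.35 36 -0.396 -0.371 0.064;   0.36 33 -0.397 -0.375 0.061;   0.37 38 -0.396 -0.372 0.062;   0.38 39 -0.397 -0.374 0.063;   0.39 32 -0.397 -0.374 0.062;   0.4 24 -0.399 -0.376 0.067;   0.41 38 -0.407 -0.365 0.074;   0.42 61 -0.41 -0.363 0.077;   0.43 66 -0.413 -0.362 0.079;   0.44 91 -0.432 -0.359 0.08;   0.45 100 -0.43 -0.362 0.079;   0.46 84 -0.413 -0.359 0.08;   0.47 86 -0.414 -0.362 0.08;   0.48 90 -0.413 -0.362 0.081;   0.49 88 -0.413 -0.362 0.082;   0.5 94 -0.413 -0.361 0.08;   0.51 92 -0.414 -0.36 0.082;   0.52 92 -0.413 -0.362 0.081;   0.53 92 -0.414 -0.362 0.082;   0.54 104 -0.429 -0.363 0.082;   0.55 102 -0.432 -0.362 0.081;   0.56 147 -0.414 -0.353 0.082;   0.57 108 -0.407 -0.359 0.078;
side mid 472 zmax 0.0613
  top rect [406.2 -62.7] [18.9 61.7] 75.4
  all rect [412.6 -41.8] [71.9 68.8] 75.4
side big 1141 zmax 0.0865
  top rect [393.4 136.5] [27.4 89.5] 28.2
  all rect [346.1 106. ] [144.4 102.7] 27.0
side small 234 zmax 0.0471
  top rect [ 550.1 -150.6] [46.6 17.4] 63.2
  all rect [ 536.8 -144. ] [49.7 54. ] 57.9
   0.45 10 -0.377 -0.331 0.079;   0.46 40 -0.387 -0.348 0.081;   0.47 43 -0.402 -0.353 0.083;   0.48 47 -0.397 -0.35 0.083;   0.49 45 -0.398 -0.345 0.085;   0.5 42 -0.399 -0.352 0.083;   0.51 44 -0.4 -0.352 0.084;   0.52 40 -0.394 -0.352 0.085;   0.53 46 -0.398 -0.346 0.085;   0.54 40 -0.399 -0.34 0.083;   0.55 44 -0.388 -0.349 0.084;   0.56 22 -0.396 -0.352 0.079;
```

View pics/d_b.png

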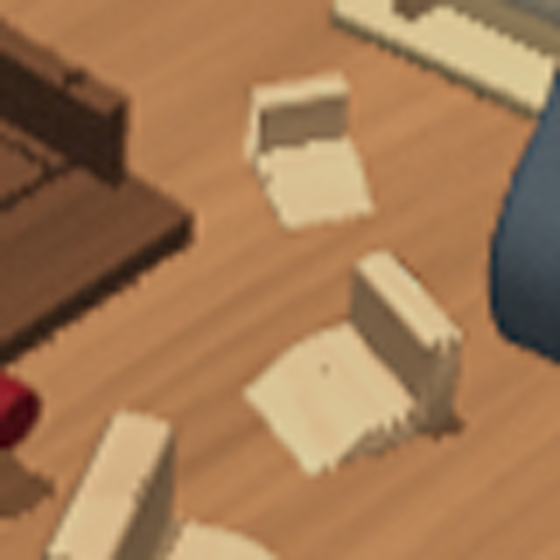

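```bash
cat >> h.py <<'E'
from scipy.spatial.transform import Rotation as Ro
def Rt(lean,yaw=0,roll=0):
    """tool dir forward-down leaning back by lean deg, jaws along +y, turned yaw deg about world z"""
    t=np.radians(lean);s,c=np.sin(t),np.cos(t)
    R=np.array([[s,-c,0],[0,0,1],[-c,-s,0]]).astype(float)
    return Ro.from_euler('z',yaw,degrees=True).as_matrix()@R
def go(p,R):
    from rig import bot
    s=bot.read_state()
    print("t",round(s["time_s"],2),"pos",(s["position"]*1000).round(1),"F",s["force"].round(1),"op",round(s["opening"],3),"J",s["joint_positions"].round(0))
    print("dp",((np.array(p)-s["position"])*1000).round(1),"turn",Ro.from_matrix(R@s["tcp_rot"].T).as_rotvec().round(3))
E
python3 -c "
from h import *
go([.45,.03,.30],Rt(0));go([.52,.03,.2],Rt(25))"
```

```text
t 0.15 pos [ 208.8 -588.5  221.8] F [-0.4  0.5  0.1] op 1.001 J [-81.  30.  82.  -0.  68. -10.]
dp [241.2 618.5  78.2] turn [-0.000e+00 -2.000e-03  2.801e+00]
t 0.15 pos [ 208.8 -588.5  221.8] F [-0.4  0.5  0.1] op 1.001 J [-81.  30.  82.  -0.  68. -10.]
dp [311.2 618.5 -21.8] turn [-0.608 -0.107  2.741]
```

Emit:
{"fn": "send_rows", "kwargs": {"fingers": [0,0,0,0,0,0,0,0,0,0], "dp": [[20,30,20],[45,60,40],[75,95,55],[100,130,70],[120,160,78],[140,195,78],[155,230,78],[165,265,78],[175,300,78],[185,335,78]], "turn": [[0,0,0.12],[0,0,0.24],[0,0,0.36],[0,0,0.48],[0,0,0.6],[0,0,0.72],[0,0,0.84],[0,0,0.96],[0,0,1.08],[0,0,1.2]]}}

```text
time_s: 0.98
position: [0.3939, -0.2513, 0.2996]
tcp_rot: [[-0.002, 0.024, 1.0], [0.001, 1.0, -0.024], [-1.0, 0.001, -0.002]]
force: [1.1, -0.2, -0.4]
opening: 0.328
```

```bash
python3 -c "
from h import *
go([.45,.03,.30],Rt(0));go([.52,.03,.2],Rt(25))"
```

```text
t 0.98 pos [ 393.9 -251.3  299.6] F [ 1.1 -0.2 -0.4] op 0.328 J [-46.  12.  98.  -0.  70. -45.]
dp [ 56.1 281.3   0.4] turn [ 1.000e-03 -2.000e-03  1.595e+00]
t 0.98 pos [ 393.9 -251.3  299.6] F [ 1.1 -0.2 -0.4] op 0.328 J [-46.  12.  98.  -0.  70. -45.]
dp [126.1 281.3 -99.6] turn [-0.347 -0.341  1.567]
```

Emit:
{"fn": "send_rows", "kwargs": {"fingers": [0,0,0,0,0,0,0,0,0,0], "dp": [[6,28,0],[12,56,0],[18,84,0],[24,112,0],[30,140,0],[35,168,0],[40,196,0],[45,224,0],[50,252,0],[56,280,0]], "turn": [[0,0,0.12],[0,0,0.24],[0,0,0.36],[0,0,0.48],[0,0,0.6],[0,0,0.72],[0,0,0.84],[0,0,0.96],[0,0,1.08],[0,0,1.2]]}}

```text
time_s: 1.82
position: [0.4496, 0.0302, 0.2995]
tcp_rot: [[-0.002, -0.925, 0.379], [-0.001, 0.379, 0.925], [-1.0, 0.001, -0.002]]
force: [0.4, -0.4, 0.2]
opening: 0.007
```

```bash
python3 -c "
from h import *
go([.48,.04,.30],Rt(25,1.4))"
```

```text
t 1.82 pos [449.6  30.2 299.5] F [ 0.4 -0.4  0.2] op 0.007 J [-10.  11. 100.  -0.  69. -78.]
dp [30.4  9.8  0.5] turn [-0.078 -0.434  0.407]
```

Emit:
{"fn": "send_rows", "kwargs": {"fingers": [0,0,0,0,0,0,0], "dp": [[5,2,0],[10,4,0],[15,6,0],[20,8,0],[30,10,0],[30,10,0],[30,10,0]], "turn": [[-0.013,-0.072,0.068],[-0.026,-0.144,0.136],[-0.039,-0.217,0.204],[-0.052,-0.29,0.272],[-0.065,-0.36,0.34],[-0.078,-0.434,0.407],[-0.078,-0.434,0.407]]}}

```text
time_s: 2.4
position: [0.4759, 0.0409, 0.2976]
tcp_rot: [[0.419, -0.908, -0.025], [0.012, -0.023, 1.0], [-0.908, -0.419, 0.001]]
force: [-1.5, -0.2, -1.1]
opening: 0.005
```

```bash
python3 - <<'E'
from h import *
from rig import bot
s=bot.read_state();c=bot.capture("wrist");pickle.dump((s,c),open("wrist1.pkl","wb"))
cv2.imwrite("pics/wrist1.png",c["img"]);print(s["position"],s["tcp_rot"].round(3),s["joint_positions"].round(0))
from scipy.optimize import least_squares as LS
P=cloud(c,s).reshape(-1,3)
k=(P[:,0]>.56)&(P[:,0]<.72)&(abs(P[:,1]+.01)<.03);q=P[k];print("board z",np.nanmedian(q[:,2]))
for nm,y0 in(("end",.3),("open",.24),("loose",.117)):
    k=(P[:,0]>.58)&(P[:,0]<.70)&(abs(P[:,1]-y0)<.029)&(P[:,2]>.035)&(P[:,2]<.1);r=P[k]
    if len(r)<30: continue
    g=lambda p:np.hypot(r[:,1]-p[0]-p[1]*(r[:,0]-.64),r[:,2]-p[2])-.03
    o=LS(g,[y0,0,.048],loss="soft_l1",f_scale=.002);print(nm,len(r),o.x.round(4))
E
```

```text
[0.47585115 0.04088364 0.29758229] [[ 0.419 -0.908 -0.025]
 [ 0.012 -0.023  1.   ]
 [-0.908 -0.419  0.001]] [ -12.    4.  114.    9.   38. -110.]
board z 0.016422545268659355
end 2755 [0.2985 0.0199 0.0465]
open 2665 [0.238  0.0155 0.0463]
loose 2518 [0.1137 0.0183 0.0464]
```

View pics/wrist1.png

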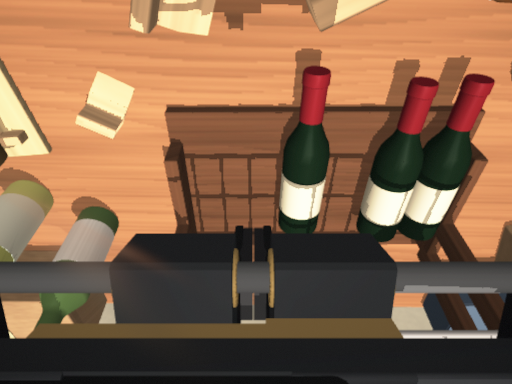

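```bash
python3 - <<'E'
from h import *
s,c=pickle.load(open("wrist1.pkl","rb"))
P=cloud(c,s).reshape(-1,3)
for nm,y0 in(("end",.298),("open",.237),("loose",.112)):
    k=(P[:,0]>.40)&(P[:,0]<.56)&(abs(P[:,1]-y0)<.012)&(P[:,2]>.045)&(P[:,2]<.1);print(nm,np.sort(P[k,0])[[3,10,20]].round(4))
Q=cloud(c,s)
for y0 in(-.02,.02,.17):
    k=(abs(P[:,1]-y0)<.008)&(P[:,2]>.011)&(P[:,2]<.03);print("front",y0,np.sort(P[k,0])[[3,10,20]].round(4))
go([.52,.035,.14],Rt(25,1));go([.618,.035,.042],Rt(25,1))
E
```

```text
end [0.4777 0.4779 0.478 ]
open [0.4827 0.4829 0.4831]
loose [0.4001 0.4004 0.4005]
front -0.02 [0.4164 0.4174 0.4187]
front 0.02 [0.541  0.5413 0.5417]
front 0.17 [0.5365 0.5368 0.5373]
t 2.45 pos [477.2  40.4 298.4] F [-1.  -0.5 -0.4] op 0.006 J [ -12.    4.  114.    9.   38. -110.]
dp [  42.8   -5.4 -158.4] turn [-0.002 -0.004 -0.005]
t 2.45 pos [477.2  40.4 298.4] F [-1.  -0.5 -0.4] op 0.006 J [ -12.    4.  114.    9.   38. -110.]
dp [ 140.8   -5.4 -256.4] turn [-0.002 -0.004 -0.005]
```

Emit:
{"fn": "send_rows", "kwargs": {"fingers": [0,0,0,0,0,0,0,0,0,0], "dp": [[10,-1,-35],[20,-3,-70],[30,-4,-105],[43,-6,-140],[65,-6,-170],[85,-6,-195],[105,-6,-215],[125,-6,-235],[145,-6,-252],[147,-6,-256]], "turn": [[0,0,0],[0,0,0],[0,0,0],[0,0,0],[0,0,0],[0,0,0],[0,0,0],[0,0,0],[0,0,0],[0,0,0]]}}

```text
time_s: 3.28
position: [0.6288, 0.0342, 0.0399]
tcp_rot: [[0.42, -0.907, -0.021], [0.011, -0.018, 1.0], [-0.907, -0.42, 0.003]]
force: [0.1, 0.4, 0.5]
opening: 0.005
```

```bash
python3 - <<'E'
from h import *
go([.625,.035,.042],Rt(25,1))
from rig import bot
c=bot.capture("side");cv2.imwrite("pics/side1.png",cv2.resize(c["img"][100:310,120:360],None,fx=3.2,fy=2.8,interpolation=2)[:598])
E
```

```text
t 3.28 pos [628.8  34.2  39.9] F [0.1 0.4 0.5] op 0.005 J [  -9.   42.  108.   39.    7. -138.]
dp [-3.8  0.8  2.1] turn [-0.003 -0.002 -0.003]
```

View pics/side1.png

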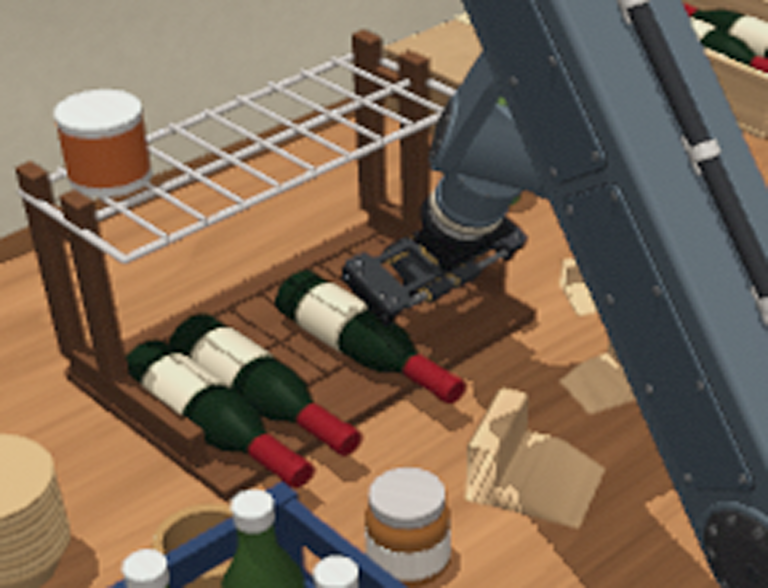

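Emit:
{"fn": "send_rows", "kwargs": {"fingers": [0,0,0,0,0,0,0,0,0,0], "dp": [[-3,10,2],[-3,18,2],[-3,25,2],[-3,29,2],[-3,33,2],[-3,37,2],[-3,41,2],[-3,45,2],[-3,49,2],[-3,53,2]], "turn": [[0,0,0],[0,0,0],[0,0,0],[0,0,0],[0,0,0],[0,0,0],[0,0,0],[0,0,0],[0,0,0],[0,0,0]]}}

```text
time_s: 4.17
position: [0.6233, 0.088, 0.043]
tcp_rot: [[0.418, -0.908, -0.021], [0.012, -0.017, 1.0], [-0.908, -0.418, 0.004]]
force: [-0.2, -0.4, 0.6]
opening: 0.005
```

```bash
python3 - <<'E'
from h import *
go([.625,.131,.042],Rt(25,1))
from rig import bot
c=bot.capture("side");cv2.imwrite("pics/side2.png",cv2.resize(c["img"][100:310,120:360],None,fx=3.2,fy=2.8,interpolation=2)[:598])
E
```

```text
t 4.17 pos [623.3  88.   43. ] F [-0.2 -0.4  0.6] op 0.005 J [  -3.   41.  108.   19.    6. -112.]
dp [ 1.7 43.  -1. ] turn [-0.004 -0.005 -0.004]
```

View pics/side2.png

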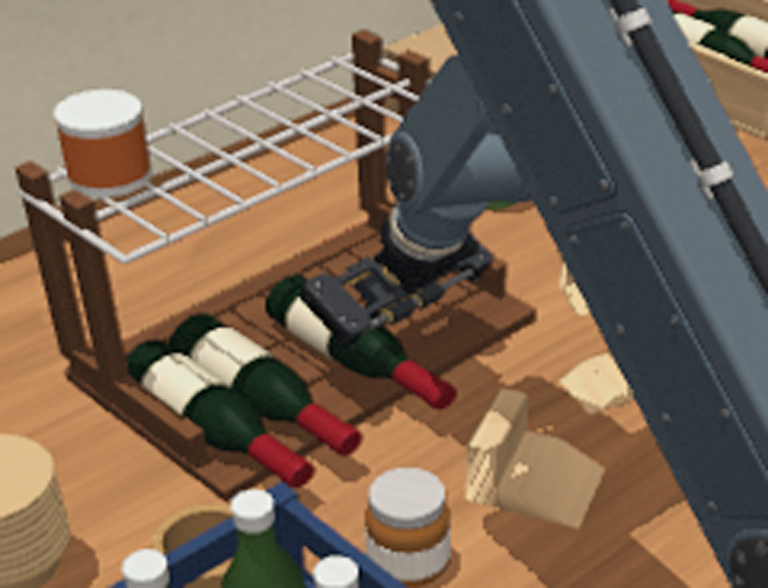

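Emit:
{"fn": "send_rows", "kwargs": {"fingers": [0,0,0,0,0,0,0,0,0,0], "dp": [[1,4,0],[1,8,0],[1,12,0],[1,16,0],[1,20,0],[1,24,0],[1,28,0],[1,31,0],[1,34,0],[1,36,0]], "turn": [[0,0,0],[0,0,0],[0,0,0],[0,0,0],[0,0,0],[0,0,0],[0,0,0],[0,0,0],[0,0,0],[0,0,0]]}}

```text
time_s: 5.05
position: [0.6238, 0.1248, 0.0436]
tcp_rot: [[0.418, -0.908, -0.021], [0.013, -0.018, 1.0], [-0.909, -0.418, 0.004]]
force: [0.2, -0.2, 1.3]
opening: 0.004
```

```bash
python3 - <<'E'
from h import *
go([.625,.131,.042],Rt(25,1))
from rig import bot
c=bot.capture("side");cv2.imwrite("pics/side3.png",cv2.resize(c["img"][130:300,140:320],None,fx=4.2,fy=3.5,interpolation=2)[:598])
E
```

```text
t 5.05 pos [623.8 124.8  43.6] F [ 0.2 -0.2  1.3] op 0.004 J [  1.  42. 107.   2.   7. -92.]
dp [ 1.2  6.2 -1.6] turn [-0.004 -0.005 -0.004]
```

View pics/side3.png

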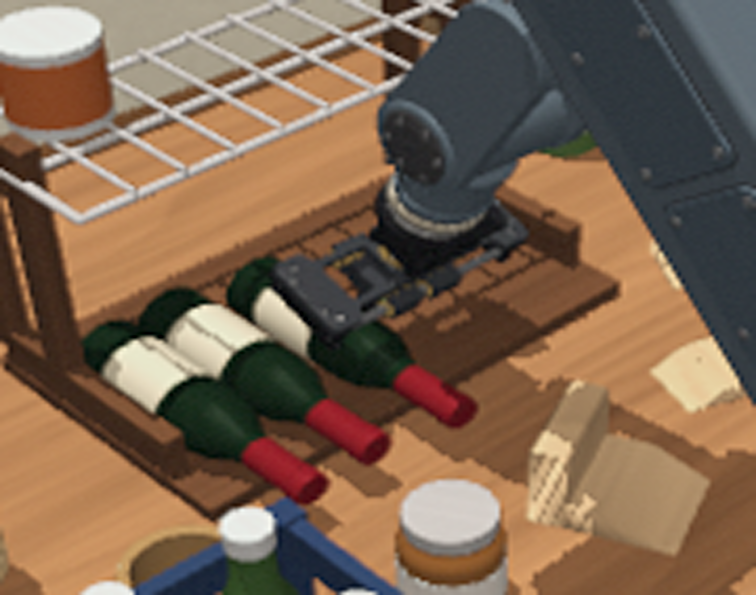

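```bash
cat > fitb.py <<'E'
from h import *
from scipy.optimize import least_squares as LS
def fit(P,y0,x0,x1,z0=.048,w=.028,zmin=.03,zmax=.1,xr=.64):
    k=(P[:,0]>x0)&(P[:,0]<x1)&(abs(P[:,1]-y0)<w)&(P[:,2]>zmin)&(P[:,2]<zmax);r=P[k]
    if len(r)<30: return len(r)
    g=lambda p:np.hypot(r[:,1]-p[0]-p[1]*(r[:,0]-xr),r[:,2]-p[2])-.03
    o=LS(g,[y0,0.02,z0],loss="soft_l1",f_scale=.002);return len(r),o.x.round(4)
E
python3 - <<'E'
from fitb import *
from rig import bot
c=bot.capture("side");P=cloud(c).reshape(-1,3)
for y in(.30,.238): print(fit(P,y,.58,.70))
print(fit(P,.165,.65,.71,zmax=.082,w=.025),fit(P,.165,.56,.71,zmax=.079))
E
```

```text
(532, array([0.2982, 0.0329, 0.0486]))
(501, array([0.2379, 0.0257, 0.0484]))
(102, array([ 0.1651, -0.0017,  0.049 ])) (301, array([0.1654, 0.0369, 0.0472]))
```

Emit:
{"fn": "send_rows", "kwargs": {"fingers": [0,0,0,0,0,0], "dp": [[0,2,0],[0,4,0],[0,6,0],[0,8,0],[0,9,0],[0,10,0]], "turn": [[0,0,0],[0,0,0],[0,0,0],[0,0,0],[0,0,0],[0,0,0]]}}

```text
time_s: 5.65
position: [0.6239, 0.1351, 0.0434]
tcp_rot: [[0.418, -0.908, -0.022], [0.013, -0.018, 1.0], [-0.908, -0.418, 0.004]]
force: [0.5, 0.1, 0.5]
opening: 0.007
```

```bash
python3 - <<'E'
from fitb import *
from rig import bot
go([.625,.14,.042],Rt(25,1))
c=bot.capture("side");P=cloud(c).reshape(-1,3)
for y in(.30,.238): print(fit(P,y,.58,.70))
print(fit(P,.175,.65,.71,zmax=.082,w=.025),fit(P,.175,.56,.71,zmax=.079))
E
```

```text
t 5.65 pos [623.9 135.1  43.4] F [0.5 0.1 0.5] op 0.007 J [  2.  42. 106.  -2.   7. -87.]
dp [ 1.1  4.9 -1.4] turn [-0.004 -0.005 -0.005]
(528, array([0.2982, 0.0252, 0.0486]))
(500, array([0.2379, 0.0307, 0.0484]))
(105, array([0.1725, 0.0483, 0.0485])) (303, array([0.1744, 0.0335, 0.0471]))
```

Emit:
{"fn": "send_rows", "kwargs": {"fingers": [0,0,0,0,0], "dp": [[0,1,0],[0,2,0],[0,3,0],[0,4,0],[0,4,0]], "turn": [[0,0,0],[0,0,0],[0,0,0],[0,0,0],[0,0,0]]}}

```text
time_s: 6.12
position: [0.6238, 0.1391, 0.0434]
tcp_rot: [[0.418, -0.908, -0.022], [0.013, -0.018, 1.0], [-0.908, -0.418, 0.004]]
force: [-0.1, -2.1, -0.7]
opening: 0.003
```

```bash
python3 - <<'E'
from fitb import *
from rig import bot
go([.625,.14,.042],Rt(25,1))
c=bot.capture("side");P=cloud(c).reshape(-1,3)
for y in(.30,.238): print(fit(P,y,.58,.70))
print(fit(P,.177,.65,.71,zmax=.082,w=.025),fit(P,.177,.56,.71,zmax=.079))
E
```

```text
t 6.12 pos [623.8 139.1  43.4] F [-0.1 -2.1 -0.7] op 0.003 J [  3.  42. 106.  -3.   7. -85.]
dp [ 1.2  0.9 -1.4] turn [-0.004 -0.005 -0.005]
(535, array([0.2986, 0.0293, 0.0486]))
(490, array([0.2383, 0.032 , 0.0484]))
(91, array([ 0.1792, -0.0094,  0.0485])) (269, array([0.1779, 0.0343, 0.0474]))
```

Emit:
{"fn": "send_rows", "kwargs": {"fingers": [0,0,0,0,0,0,0,0,0,0], "dp": [[0,-4,0],[0,-12,0],[0,-25,0],[-10,-38,5],[-30,-45,30],[-50,-50,60],[-75,-60,95],[-95,-75,130],[-110,-90,165],[-120,-110,195]], "turn": [[0,0,0],[0,0,0],[0,0,0],[0,0,0],[0,0,0],[0,0,0],[0,0,0],[0,0,0],[0,0,0],[0,0,0]]}}

```text
time_s: 7.0
position: [0.5012, 0.0298, 0.2394]
tcp_rot: [[0.416, -0.909, -0.024], [0.014, -0.02, 1.0], [-0.909, -0.416, 0.005]]
force: [1.1, 0.3, -0.1]
opening: 0.001
```

```bash
python3 - <<'E'
from h import *
go([.45,-.06,.25],Rt(0,-16))
E
```

```text
t 7.0 pos [501.2  29.8 239.4] F [ 1.1  0.3 -0.1] op 0.001 J [ -13.   12.  116.   13.   29. -115.]
dp [-51.2 -89.8  10.6] turn [ 0.05   0.428 -0.298]
```

Emit:
{"fn": "send_rows", "kwargs": {"fingers": [0.4,0.4,0.6,0.6,0.6,0.6], "dp": [[-10,-18,2],[-20,-36,4],[-30,-54,6],[-40,-72,8],[-51,-90,10],[-51,-90,10]], "turn": [[0.01,0.085,-0.06],[0.02,0.17,-0.12],[0.03,0.257,-0.18],[0.04,0.342,-0.24],[0.05,0.428,-0.298],[0.05,0.428,-0.298]]}}

```text
time_s: 7.5
position: [0.4525, -0.0635, 0.2504]
tcp_rot: [[0.002, -0.96, 0.28], [-0.003, 0.28, 0.96], [-1.0, -0.002, -0.002]]
force: [1.6, 0.2, 0.1]
opening: 0.373
```

```bash
python3 - <<'E'
from fitb import *
from rig import bot
s=bot.read_state();c=bot.capture("wrist");pickle.dump((s,c),open("wrist2.pkl","wb"));print(s["position"],s["joint_positions"].round(0))
cv2.imwrite("pics/wrist2.png",c["img"])
P=cloud(c,s)
k=(P[...,0]>.35)&(P[...,0]<.47)&(P[...,1]>-.11)&(P[...,1]<.03)&(P[...,2]>.005)&(P[...,2]<.08)
q=P[k];zt=np.percentile(q[:,2],98);print(k.sum(),zt)
t=q[q[:,2]>zt-.006];r=cv2.minAreaRect((t[:,:2]*1000).astype(np.float32));print(r)
r=cv2.minAreaRect((q[:,:2]*1000).astype(np.float32));print(r)
Q=P.reshape(-1,3)
for y in(.30,.238,.177): print(fit(Q,y,.58,.70))
E
```

```text
[ 0.45247213 -0.06354278  0.25038619] [-22.  15. 103.  -0.  62. -96.]
3079 0.05805437078158728
((407.5241394042969, -65.70994567871094), (19.908445358276367, 59.09281539916992), 73.60552978515625)
((413.8183898925781, -43.3724250793457), (66.57279205322266, 60.0390510559082), 73.1215591430664)
0
0
(2255, array([0.1779, 0.0188, 0.0466]))
```

View pics/wrist2.png

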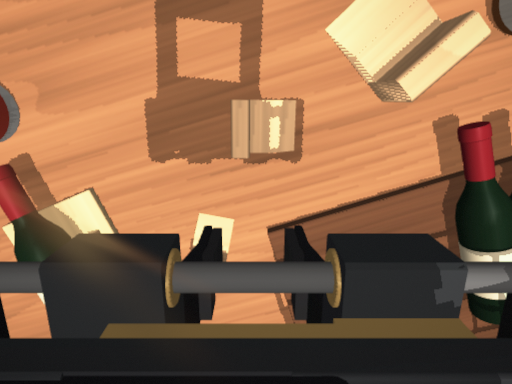

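```bash
python3 - <<'E'
from h import *
go([.413,-.0674,.12],Rt(18,-16.5))
go([.413,-.0674,.028],Rt(18,-16.5))
E
```

```text
t 7.55 pos [451.6 -61.6 249.7] F [-0.6  0.8  0.1] op 0.419 J [-22.  15. 104.   0.  61. -96.]
dp [ -38.6   -5.8 -129.7] turn [-0.087 -0.299 -0.007]
t 7.55 pos [451.6 -61.6 249.7] F [-0.6  0.8  0.1] op 0.419 J [-22.  15. 104.   0.  61. -96.]
dp [ -38.6   -5.8 -221.7] turn [-0.087 -0.299 -0.007]
```

Emit:
{"fn": "send_rows", "kwargs": {"fingers": [0.6,0.6,0.6,0.6,0.6,0.6], "dp": [[-8,-1,-26],[-16,-2,-52],[-24,-4,-78],[-32,-5,-104],[-39,-6,-130],[-39,-6,-130]], "turn": [[-0.017,-0.06,0],[-0.034,-0.12,0],[-0.052,-0.18,0],[-0.07,-0.24,0],[-0.087,-0.299,-0.007],[-0.087,-0.299,-0.007]]}}

```text
time_s: 8.05
position: [0.4085, -0.0658, 0.1181]
tcp_rot: [[0.292, -0.913, 0.285], [-0.087, 0.271, 0.959], [-0.952, -0.305, -0.0]]
force: [0.8, 0.2, -0.4]
opening: 0.597
```

```bash
python3 - <<'E'
from h import *
from rig import bot
go([.413,-.0674,.028],Rt(18,-16.5))
c=bot.capture("scene");cv2.imwrite("pics/sc4.png",cv2.resize(c["img"][170:320,120:300],None,fx=4,fy=4,interpolation=2)[:598])
E
```

```text
t 8.05 pos [408.5 -65.8 118.1] F [ 0.8  0.2 -0.4] op 0.597 J [ -27.   24.  131.   22.    8. -122.]
dp [  4.5  -1.6 -90.1] turn [-0.001 -0.004  0.001]
```

View pics/sc4.png

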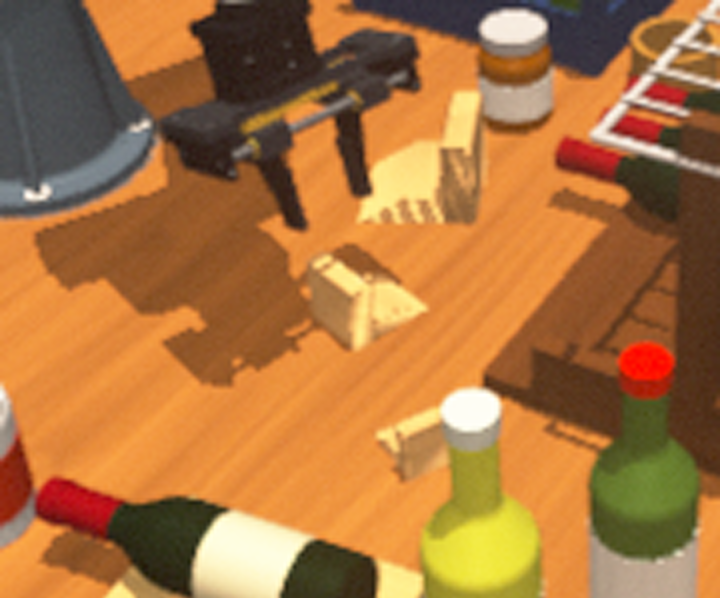

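Emit:
{"fn": "send_rows", "kwargs": {"fingers": [0.6,0.6,0.6,0.6,0.6,0.6], "dp": [[3,-1,-20],[4,-2,-40],[5,-2,-60],[5,-2,-78],[5,-2,-90],[5,-2,-90]], "turn": [[0,0,0],[0,0,0],[0,0,0],[0,0,0],[0,-0.004,0],[0,-0.004,0]]}}

```text
time_s: 8.6
position: [0.4324, -0.0667, 0.0506]
tcp_rot: [[0.252, -0.924, 0.288], [-0.084, 0.275, 0.958], [-0.964, -0.266, -0.008]]
force: [-0.8, 0.2, -0.3]
opening: 0.597
```

```bash
python3 - <<'E'
from h import *
from rig import bot
go([.413,-.0674,.028],Rt(18,-16.5))
c=bot.capture("scene");cv2.imwrite("pics/sc5.png",cv2.resize(c["img"][170:290,150:290],None,fx=5,fy=5,interpolation=2)[:598])
c=bot.capture("wrist");cv2.imwrite("pics/w5.png",c["img"])
E
```

```text
t 8.6 pos [432.4 -66.7  50.6] F [-0.8  0.2 -0.3] op 0.597 J [ -25.   35.  128.   66.    2. -163.]
dp [-19.4  -0.7 -22.6] turn [-0.005 -0.046  0.004]
```

View pics/sc5.png

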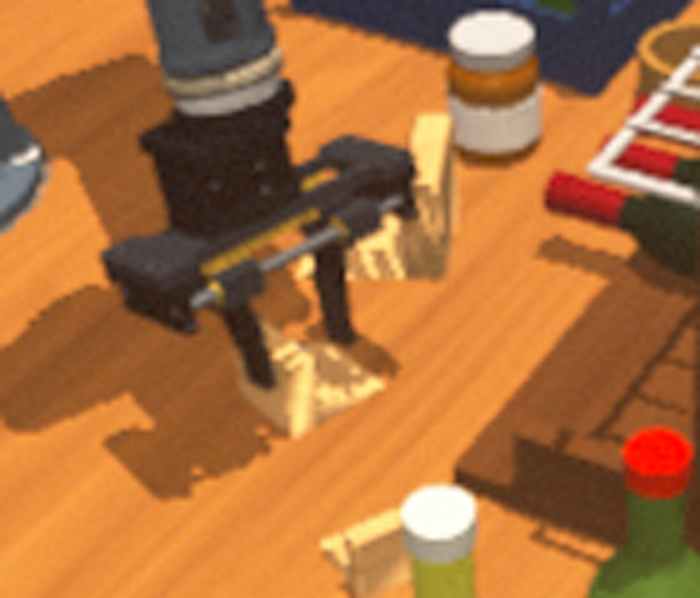

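View pics/w5.png

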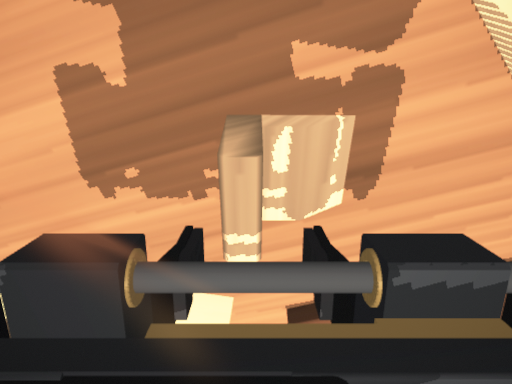

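```bash
python3 - <<'E'
from h import *
go([.412,-.0668,.065],Rt(8,-16.5))
E
```

```text
t 8.7 pos [430.8 -66.2  51.9] F [-0.5  0.6  0.1] op 0.603 J [ -25.   35.  129.   66.    2. -163.]
dp [-18.8  -0.6  13.1] turn [0.045 0.122 0.002]
```

Emit:
{"fn": "send_rows", "kwargs": {"fingers": [0.6,0.6,0.6,0.6,0.6,0.6], "dp": [[0,0,8],[-5,0,13],[-10,0,13],[-15,0,13],[-19,-1,13],[-19,-1,13]], "turn": [[0.015,0.04,0],[0.03,0.08,0],[0.045,0.122,0.002],[0.045,0.122,0.002],[0.045,0.122,0.002],[0.045,0.122,0.002]]}}

```text
time_s: 9.2
position: [0.4107, -0.0675, 0.0664]
tcp_rot: [[0.132, -0.95, 0.283], [-0.042, 0.28, 0.959], [-0.99, -0.138, -0.003]]
force: [0.5, 1.4, -0.4]
opening: 0.596
```

```bash
python3 - <<'E'
from h import *
go([.411,-.0664,.027],Rt(8,-16.5))
E
```

```text
t 9.2 pos [410.7 -67.5  66.4] F [ 0.5  1.4 -0.4] op 0.596 J [ -26.   32.  125.    4.   15. -103.]
dp [  0.3   1.1 -39.4] turn [ 0.002 -0.001 -0.001]
```

Emit:
{"fn": "send_rows", "kwargs": {"fingers": [0.6,0.6,0.6,0.6,0.6], "dp": [[0,1,-10],[0,1,-20],[0,1,-30],[0,1,-39],[0,1,-39]], "turn": [[0,0,0],[0,0,0],[0,0,0],[0,0,0],[0,0,0]]}}

```text
time_s: 9.62
position: [0.4099, -0.0662, 0.0276]
tcp_rot: [[0.131, -0.95, 0.283], [-0.041, 0.28, 0.959], [-0.99, -0.138, -0.003]]
force: [0.6, -0.1, 0.8]
opening: 0.601
```

```bash
python3 - <<'E'
from h import *
from rig import bot
go([.411,-.0664,.027],Rt(8,-16.5))
c=bot.capture("wrist");cv2.imwrite("pics/w6.png",c["img"])
E
```

```text
t 9.62 pos [409.9 -66.2  27.6] F [ 0.6 -0.1  0.8] op 0.601 J [ -26.   38.  126.    8.    8. -107.]
dp [ 1.1 -0.2 -0.6] turn [ 0.002 -0.002 -0.001]
```

View pics/w6.png

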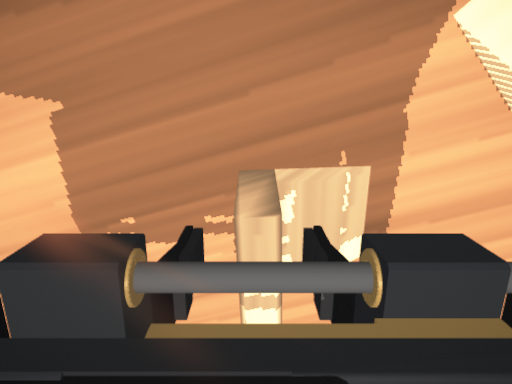

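Grip (cols 238–282) lies between the fingers, tips at 190/315. Close and lift.

Emit:
{"fn": "send_rows", "kwargs": {"fingers": [0,0,0,0,0,0,0,0,0,0], "dp": [[0,0,0],[0,0,0],[0,0,0],[0,0,0],[0,0,0],[0,0,0],[0,0,15],[0,0,35],[0,0,60],[0,0,85]], "turn": [[0,0,0],[0,0,0],[0,0,0],[0,0,0],[0,0,0],[0,0,0],[0,0,0],[0,0,0],[0,0,0],[0,0,0]]}}

```text
time_s: 10.5
position: [0.4091, -0.0659, 0.1134]
tcp_rot: [[0.129, -0.95, 0.283], [-0.041, 0.28, 0.959], [-0.991, -0.135, -0.002]]
force: [0.5, -0.0, -0.7]
opening: 0.23
```

```bash
python3 - <<'E'
from h import *
from rig import bot
go([.55,.02,.10],Rt(8,1.1))
go([.60,.06,.10],Rt(8,1.1))
c=bot.capture("wrist");cv2.imwrite("pics/w7.png",c["img"])
E
```

```text
t 10.5 pos [409.1 -65.9 113.4] F [ 0.5 -0.  -0.7] op 0.23 J [ -26.   25.  123.    3.   24. -101.]
dp [140.9  85.9 -13.4] turn [ 0.002 -0.004  0.306]
t 10.5 pos [409.1 -65.9 113.4] F [ 0.5 -0.  -0.7] op 0.23 J [ -26.   25.  123.    3.   24. -101.]
dp [190.9 125.9 -13.4] turn [ 0.002 -0.004  0.306]
```

View pics/w7.png

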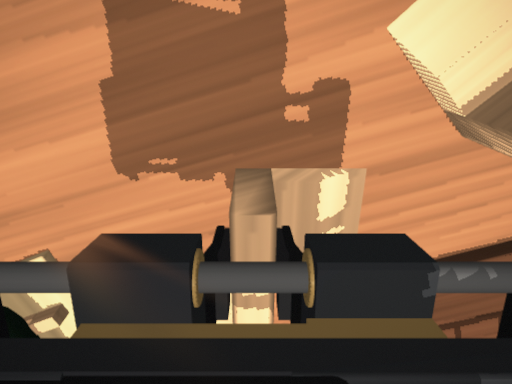

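Emit:
{"fn": "send_rows", "kwargs": {"fingers": [0,0,0,0,0,0,0,0,0,0], "dp": [[15,10,0],[35,20,0],[60,35,0],[85,50,0],[110,65,0],[130,85,0],[150,105,0],[165,120,0],[181,136,-10],[181,136,-20]], "turn": [[0,0,0.04],[0,0,0.08],[0,0,0.12],[0,0,0.16],[0,0,0.2],[0,0,0.24],[0,0,0.28],[0.002,-0.004,0.306],[0.002,-0.004,0.306],[0.002,-0.004,0.306]]}}

```text
time_s: 11.38
position: [0.5964, 0.0716, 0.0972]
tcp_rot: [[0.154, -0.988, -0.022], [0.002, -0.022, 1.0], [-0.988, -0.154, -0.001]]
force: [1.0, 0.1, -1.1]
opening: 0.23
```

```bash
python3 - <<'E'
from h import *
from rig import bot
go([.59,.07,.046],Rt(8,1.1))
c=bot.capture("side");cv2.imwrite("pics/side8.png",cv2.resize(c["img"][100:310,120:360],None,fx=3.2,fy=2.8,interpolation=2)[:598])
c=bot.capture("scene");cv2.imwrite("pics/sc8.png",cv2.resize(c["img"][130:300,200:400],None,fx=3.5,fy=3.5,interpolation=2)[:598])
E
```

```text
t 11.38 pos [596.4  71.6  97.2] F [ 1.   0.1 -1.1] op 0.23 J [ -4.  35.  99.   1.  37. -96.]
dp [ -6.4  -1.6 -51.2] turn [ 0.001  0.015 -0.003]
```

View pics/side8.png

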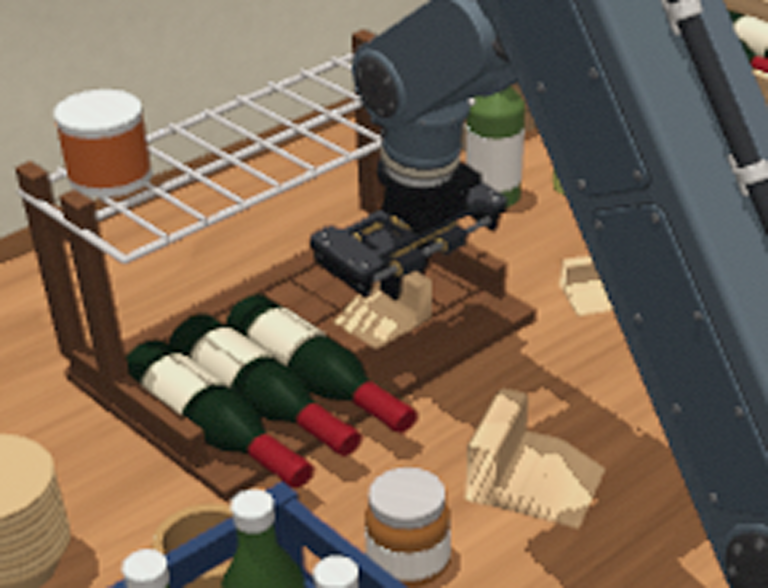

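View pics/sc8.png

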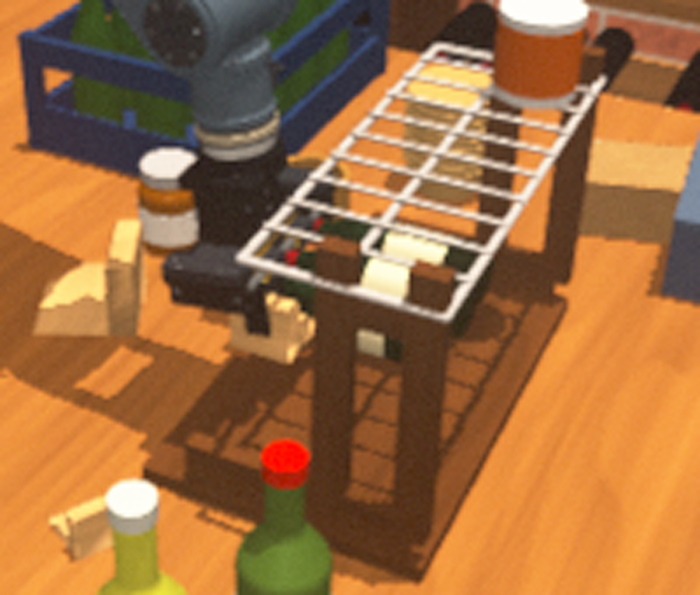

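Emit:
{"fn": "send_rows", "kwargs": {"fingers": [0,0,0,0,0,0,0], "dp": [[-6,-2,-10],[-6,-2,-22],[-6,-2,-34],[-6,-2,-44],[-6,-2,-48],[-6,-2,-50],[-6,-2,-51]], "turn": [[0,0.01,0],[0,0.01,0],[0,0.012,0],[0,0.012,0],[0,0.012,0],[0,0.012,0],[0,0.012,0]]}}

```text
time_s: 12.07
position: [0.5825, 0.0673, 0.046]
tcp_rot: [[0.128, -0.992, -0.021], [0.002, -0.021, 1.0], [-0.992, -0.128, -0.001]]
force: [-11.9, -2.9, 31.6]
opening: 0.228
```

```bash
python3 - <<'E'
from h import *
from rig import bot
go([.59,.07,.046],Rt(8,1.1))
s=bot.read_state();x=s["tcp_rot"][:,0]
g=s["position"]-.019*x;R=Rt(22,1.1)
print(g);go(g+.019*R[:,0]+[0,0,.003],R)
E
```

```text
t 12.07 pos [582.5  67.3  46. ] F [-11.9  -2.9  31.6] op 0.228 J [ -5.  40. 101.   1.  32. -97.]
dp [7.5 2.7 0. ] turn [ 0.001 -0.012 -0.002]
[0.58003894 0.06726278 0.06481438]
t 12.07 pos [582.5  67.3  46. ] F [-11.9  -2.9  31.6] op 0.228 J [ -5.  40. 101.   1.  32. -97.]
dp [4.7 0.1 4.2] turn [ 0.006 -0.256 -0.002]
```

Emit:
{"fn": "send_rows", "kwargs": {"fingers": [0.23,0.4,0.5,0.5,0.5], "dp": [[0,0,1],[0,0,1],[0,0,1],[0,0,1],[0,0,1]], "turn": [[0,0,0],[0,0,0],[0,0,0],[0,0,0],[0,0,0]]}}

```text
time_s: 12.48
position: [0.5825, 0.0672, 0.0465]
tcp_rot: [[0.127, -0.992, -0.021], [0.002, -0.021, 1.0], [-0.992, -0.127, -0.001]]
force: [-0.3, -0.2, -0.6]
opening: 0.441
```

```bash
python3 - <<'E'
from h import *
from rig import bot
s=bot.read_state();x=s["tcp_rot"][:,0]
g=s["position"]-.019*x;R=Rt(22,1.1)
print(g);go(g+.019*R[:,0]+[0,0,.004],R)
c=bot.capture("side");cv2.imwrite("pics/side9.png",cv2.resize(c["img"][150:290,150:310],None,fx=4.5,fy=4.2,interpolation=2)[:598])
E
```

```text
[0.58006308 0.06718383 0.0653399 ]
t 12.48 pos [582.5  67.2  46.5] F [-0.3 -0.2 -0.6] op 0.441 J [ -5.  40. 101.   1.  32. -97.]
dp [4.7 0.1 5.2] turn [ 0.006 -0.256 -0.002]
```

View pics/side9.png

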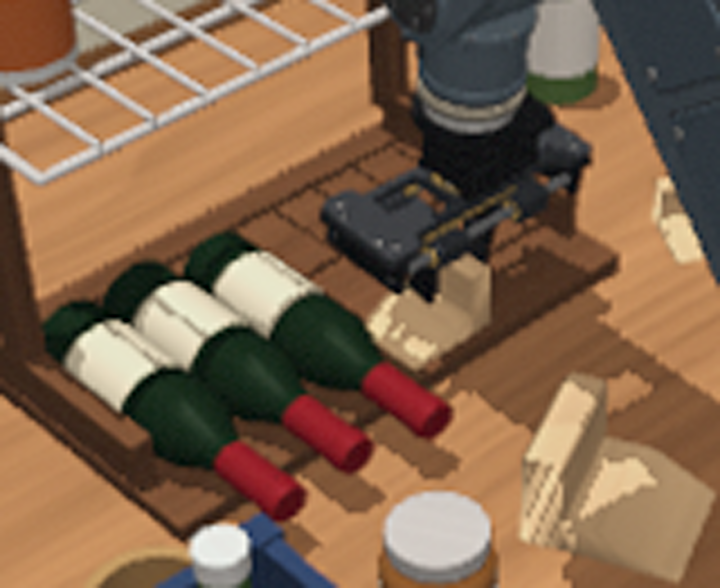

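Emit:
{"fn": "send_rows", "kwargs": {"fingers": [0.5,0.5,0.5,0.5,0.3,0,0,0,0], "dp": [[2,0,3],[3,0,5],[5,0,5],[5,0,5],[5,0,5],[5,0,5],[5,0,5],[5,0,5],[5,0,5]], "turn": [[0.001,-0.08,0],[0.003,-0.16,0],[0.006,-0.256,-0.002],[0.006,-0.256,-0.002],[0.006,-0.256,-0.002],[0.006,-0.256,-0.002],[0.006,-0.256,-0.002],[0.006,-0.256,-0.002],[0.006,-0.256,-0.002]]}}

```text
time_s: 13.28
position: [0.5884, 0.0672, 0.0518]
tcp_rot: [[0.375, -0.927, -0.019], [0.007, -0.018, 1.0], [-0.927, -0.375, -0.0]]
force: [-0.1, -0.1, 0.2]
opening: 0.227
```

```bash
python3 - <<'E'
from h import *
from rig import bot
s=bot.read_state();go(s["position"],Rt(22,1.1))
for n in("wrist","side"):
    c=bot.capture(n);cv2.imwrite(f"pics/{n}10.png",c["img"])
    P=cloud(c,s);k=(P[...,0]>.53)&(P[...,0]<.65)&(P[...,1]>.03)&(P[...,1]<.145)&(P[...,2]>.066)&(P[...,2]<.082)
    hsv=cv2.cvtColor(c["img"],cv2.COLOR_BGR2HSV);k&=(c["img"][...,2]>110)
    q=P[k];print(n,k.sum());
    if k.sum()>10: print(cv2.minAreaRect((q[:,:2]*1000).astype(np.float32)),q[:,2].max())
E
```

```text
t 13.28 pos [588.4  67.2  51.8] F [-0.1 -0.1  0.2] op 0.227 J [  -6.   39.  111.   18.    8. -114.]
dp [0. 0. 0.] turn [ 0.     0.001 -0.   ]
wrist 3146
((579.0728759765625, 66.66548919677734), (61.4955940246582, 41.449615478515625), 2.252225399017334) 0.07690671801775746
side 14
((547.5052490234375, 69.34514617919922), (16.467649459838867, 9.155890464782715), 85.86819458007812) 0.08186084070231847
```

View pics/wrist10.png

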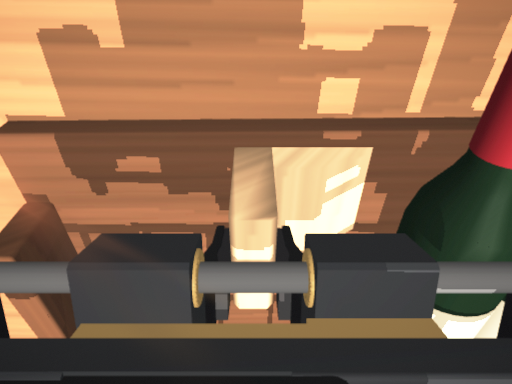

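Emit:
{"fn": "send_rows", "kwargs": {"fingers": [0,0,0,0,0,0,0], "dp": [[0,0,2],[8,0,2],[18,1,2],[28,1,2],[38,1,2],[43,1,2],[44,1,1]], "turn": [[0,0,0],[0,0,0],[0,0,0],[0,0,0],[0,0,0],[0,0,0],[0,0,0]]}}

```text
time_s: 13.97
position: [0.6336, 0.0681, 0.0532]
tcp_rot: [[0.377, -0.926, -0.019], [0.007, -0.018, 1.0], [-0.926, -0.377, -0.001]]
force: [-0.2, -0.0, -1.0]
opening: 0.221
```

```bash
python3 - <<'E'
from h import *
go([.632,.102,.0518],Rt(22,1.1))
E
```

```text
t 13.97 pos [633.6  68.1  53.2] F [-0.2 -0.  -1. ] op 0.221 J [  -5.   40.  105.   10.   13. -105.]
dp [-1.6 33.9 -1.4] turn [0.001 0.003 0.   ]
```

Emit:
{"fn": "send_rows", "kwargs": {"fingers": [0,0,0,0,0,0,0,0], "dp": [[-1,3,-1],[-1,8,-1],[-1,13,-1],[-1,18,-1],[-1,23,-1],[-1,27,-1],[-1,30,-1],[-1,31,-1]], "turn": [[0,0,0],[0,0,0],[0,0,0],[0,0,0],[0,0,0],[0,0,0],[0,0,0],[0,0,0]]}}

```text
time_s: 14.63
position: [0.6318, 0.0997, 0.0519]
tcp_rot: [[0.376, -0.926, -0.02], [0.007, -0.019, 1.0], [-0.927, -0.376, -0.001]]
force: [0.7, -0.2, -0.5]
opening: 0.226
```

Emit:
{"fn": "send_rows", "kwargs": {"fingers": [0,0,0,0,0], "dp": [[0,1,0],[0,2,0],[0,3,0],[0,4,0],[0,4,0]], "turn": [[0,0,0],[0,0,0],[0,0,0],[0,0,0],[0,0,0]]}}

```text
time_s: 15.05
position: [0.6318, 0.1037, 0.0519]
tcp_rot: [[0.376, -0.927, -0.02], [0.007, -0.019, 1.0], [-0.927, -0.376, -0.001]]
force: [-0.3, 0.2, -1.2]
opening: 0.228
```

Emit:
{"fn": "send_rows", "kwargs": {"fingers": [0,0,0], "dp": [[0,1,0],[0,2,0],[0,2,0]], "turn": [[0,0,0],[0,0,0],[0,0,0]]}}

```text
time_s: 15.3
position: [0.6319, 0.1054, 0.0519]
tcp_rot: [[0.376, -0.926, -0.02], [0.007, -0.019, 1.0], [-0.927, -0.376, -0.001]]
force: [-0.7, -2.2, -1.3]
opening: 0.221
```

```bash
python3 - <<'E'
from fitb import *
from rig import bot
s=bot.read_state();print(s["position"],s["force"].round(1))
c=bot.capture("side");P=cloud(c).reshape(-1,3)
for y in(.30,.238,.177): print(fit(P,y,.58,.70,zmax=.08))
c=bot.capture("wrist");P=cloud(c,s).reshape(-1,3);cv2.imwrite("pics/w11.png",c["img"])
print(fit(P,.177,.55,.63))
E
```

```text
[0.6319025  0.10541877 0.0518983 ] [-0.7 -2.2 -1.3]
(488, array([0.2987, 0.0261, 0.0483]))
(463, array([0.2382, 0.026 , 0.0482]))
(376, array([0.1785, 0.0163, 0.0483]))
(18433, array([ 0.1653, -0.2222,  0.0452]))
```

View pics/w11.png

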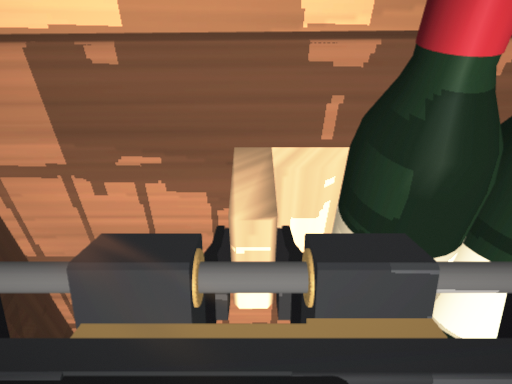

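Emit:
{"fn": "send_rows", "kwargs": {"fingers": [0,0,0,0], "dp": [[0,0,-0.7],[0,1,-0.7],[0,1.5,-0.7],[0,1.5,-0.7]], "turn": [[0,0,0],[0,0,0],[0,0,0],[0,0,0]]}}

```text
time_s: 15.73
position: [0.6321, 0.1056, 0.0519]
tcp_rot: [[0.377, -0.926, -0.02], [0.005, -0.019, 1.0], [-0.926, -0.377, -0.002]]
force: [-2.8, -8.8, 4.9]
opening: 0.226
```

Emit:
{"fn": "send_rows", "kwargs": {"fingers": [0.45,0.45,0.45,0.45,0.45,0.45,0.45,0.45,0.45,0.45], "dp": [[0,0,0.5],[0,0,0.5],[0,0,1],[-4,0,10],[-14,0,34],[-30,0,70],[-50,-10,105],[-75,-30,140],[-95,-60,175],[-110,-95,205]], "turn": [[0,0,0],[0,0,0],[0,0,0],[0,0,0],[0,0,0],[0,0,0],[0,0,0],[0,0,0],[0,0,0],[0,0,0]]}}

```text
time_s: 16.57
position: [0.5267, 0.0262, 0.2455]
tcp_rot: [[0.377, -0.926, -0.023], [0.007, -0.022, 1.0], [-0.926, -0.377, -0.002]]
force: [0.9, -0.7, 0.3]
opening: 0.451
```

```bash
python3 - <<'E'
from fitb import *
from rig import bot
s=bot.read_state();print(s["position"],s["force"].round(1))
c=bot.capture("wrist");P=cloud(c,s);cv2.imwrite("pics/w12.png",c["img"]);pickle.dump((s,c),open("w12.pkl","wb"))
Q=P.reshape(-1,3)
for y in(.298,.238,.177): print(fit(Q,y,.58,.70))
k=(P[...,0]>.55)&(P[...,0]<.70)&(P[...,1]>.06)&(P[...,1]<.145)&(P[...,2]>.062)&(P[...,2]<.085)
q=P[k];print(k.sum(),cv2.minAreaRect((q[:,:2]*1000).astype(np.float32)))
for nm,y0 in(("end",.295),("open",.2345),("loose",.174)):
    k=(Q[:,0]>.46)&(Q[:,0]<.56)&(abs(Q[:,1]-y0)<.010)&(Q[:,2]>.05)&(Q[:,2]<.07)
    if k.sum()>30: print(nm,np.sort(Q[k,0])[[3,10,20]].round(4), np.median(Q[k&(Q[:,0]<.50),1]))
E
```

```text
[0.52667466 0.02620805 0.24545878] [ 0.9 -0.7  0.3]
(3763, array([0.2982, 0.0248, 0.0465]))
(3506, array([0.2381, 0.0195, 0.0464]))
(3631, array([0.1781, 0.0208, 0.0466]))
968 ((622.3648681640625, 104.58859252929688), (61.68785095214844, 20.56711769104004), 0.9669803380966187)
end [0.5407 0.5435 0.5459] nan
open [0.4831 0.4832 0.4834] 0.23271393342175478
loose [0.473  0.4731 0.4732] 0.1724203040940206
  return _methods._mean(a, axis=axis, dtype=dtype,
  ret = ret.dtype.type(ret / rcount)
```

View pics/w12.png

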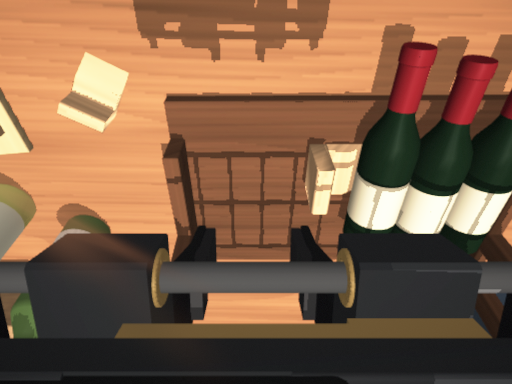

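```bash
cat > kin.py <<'E'
from h import *
from scipy.optimize import least_squares as LS
T0=np.array([[0,0,-1],[0,1,0],[1,0,0]],float) # columns tool x,y,z in local
def Rf(q,sg=(1,1,1,1,1,1)):
    q=np.array(q)*sg
    return (Ro.from_euler('z',q[0],degrees=True)*Ro.from_euler('y',q[1]+q[2],degrees=True)*Ro.from_euler('z',q[3],degrees=True)*Ro.from_euler('y',q[4],degrees=True)*Ro.from_euler('z',q[5],degrees=True)).as_matrix()@T0
def pf(q,p):
    d1,a1,L1,L2,e,lat,L=p;c=np.radians
    a=c(q[1]);b=c(q[1]+q[2])
    r=a1+L1*np.sin(a)+L2*np.sin(b)+e*np.cos(b);z=d1+L1*np.cos(a)+L2*np.cos(b)-e*np.sin(b)
    j=c(q[0]);w=np.array([r*np.cos(j)-lat*np.sin(j),r*np.sin(j)+lat*np.cos(j),z])
    return w+L*Rf(q)[:,0]
E
python3 - <<'E'
from kin import *
from rig import bot
S=[pickle.load(open(f,"rb"))[0] for f in("scene0.pkl","wrist1.pkl","wrist2.pkl","w12.pkl")]+[bot.read_state()]
for s in S: print(np.abs(Rf(s["joint_positions"])-s["tcp_rot"]).max().round(3))
D=[(s["joint_positions"],s["position"]) for s in S]
for j,p in [((-46,12,98,0,70,-45),(393.9,-251.3,299.6)),((-10,11,100,0,69,-78),(449.6,30.2,299.5)),((-9,42,108,39,7,-138),(628.8,34.2,39.9)),((3,42,106,-3,7,-85),(623.8,139.1,43.4)),((-26,38,126,8,8,-107),(409.9,-66.2,27.6)),((-4,35,99,1,37,-96),(596.4,71.6,97.2))]: D.append((np.array(j,float),np.array(p)/1000))
w=[10]*5+[1]*6
f=lambda p:np.concatenate([k*(pf(q,p)-x) for k,(q,x) in zip(w,D)])
o=LS(f,[.3,0,.4,.4,0,.11,.3]);print(o.x.round(4));print((o.fun.reshape(-1,3)*1000/np.array(w)[:,None]).round(1))
np.save("kin.npy",o.x)
E
```

```text
0.0
0.0
0.0
0.0
0.0
[ 0.2773 -0.      0.5876  0.3929  0.1161  0.111   0.3059]
[[-0.  -0.1  0. ]
 [ 0.2 -0.  -0. ]
 [-0.1 -0.  -0. ]
 [-0.1  0.  -0. ]
 [-0.1  0.  -0. ]
 [-0.4  3.5  3.1]
 [ 0.3  3.1 -0.5]
 [ 0.4  2.2 -1.6]
 [ 1.8  2.8 -1.3]
 [ 2.1 -4.7  0.3]
 [-3.   1.4  2.9]]
```

```bash
cat >> kin.py <<'E'
K=None
lo=np.array([-176.69,-43.24,12.49,-82,0,-163.58]);hi=np.array([176.69,126.21,139.97,262,151.66,163.58])
def ik(p,R,seeds=40,rng=np.random.default_rng(0)):
    K=np.load("kin.npy");out=[]
    f=lambda q:np.concatenate([10*(pf(q,K)-p),(Rf(q)-R).ravel()])
    for i in range(seeds):
        j=np.array([np.degrees(np.arctan2(p[1],p[0]))-10,35,105,rng.uniform(-80,260),rng.uniform(2,60),rng.uniform(-160,160)])
        o=LS(f,j,bounds=(lo,hi))
        if o.cost<1e-6 and not any(np.abs(o.x-x).max()<1 for x in out): out.append(o.x)
    return [x.round(0) for x in out]
def flip(R): return R@np.diag([1,-1,-1])
E
python3 - <<'E'
from kin import *
for lean in(10,15,20,25,30):
    for nm,pos,yaw in(("pick",(.536,-.322,.05),6.6),("up",(.536,-.322,.15),6.6),("place",(.632,.208,.1),1.2)):
        R=Rt(lean,yaw);g=np.array(pos)+[0,0,.006]
        p=g+.019*R[:,0]
        print(lean,nm,"n",ik(p,R,16),"f",ik(p,flip(R),16))
E
```

```text
10 pick n [array([ -45.,   43.,   95.,   13.,   36., -152.])] f [array([-45.,  43.,  95.,  13.,  36.,  28.])]
10 up n [array([ -45.,   34.,   92.,   11.,   48., -148.])] f [array([-45.,  34.,  92.,  11.,  48.,  32.])]
10 place n [array([  9.,  40.,  89.,  -2.,  41., -80.])] f [array([  9.,  40.,  89.,  -2.,  41., 100.])]
15 pick n [array([ -47.,   43.,   98.,   23.,   32., -162.])] f [array([-47.,  43.,  98.,  23.,  32.,  18.])]
15 up n [array([ -47.,   33.,   95.,   17.,   44., -155.])] f [array([-47.,  33.,  95.,  17.,  44.,  25.])]
15 place n [array([ 10.,  39.,  93.,  -4.,  33., -79.])] f [array([ 10.,  39.,  93.,  -4.,  33., 101.])]
20 pick n [] f [array([-49.,  43., 101.,  35.,  30.,   5.])]
20 up n [] f [array([-49.,  33.,  98.,  26.,  40.,  16.])]
20 place n [array([ 10.,  39.,  97.,  -7.,  25., -75.])] f [array([ 10.,  39.,  97.,  -7.,  25., 105.])]
25 pick n [] f [array([-51.,  43., 103.,  48.,  28., -10.])]
25 up n [] f [array([-51.,  33., 101.,  36.,  38.,   6.])]
25 place n [array([ 10.,  39., 100., -13.,  17., -69.])] f [array([ 10.,  39., 100., -13.,  17., 111.])]
30 pick n [array([-53.,  44., 106.,  63.,  29., 155.])] f [array([-53.,  44., 106.,  63.,  29., -25.])]
30 up n [] f [array([-53.,  33., 103.,  46.,  37.,  -6.])]
30 place n [array([ 11.,  39., 103., -30.,  10., -52.])] f [array([ 11.,  39., 103., -30.,  10., 128.])]
```

```bash
python3 - <<'E'
from kin import *
go([.48,-.325,.25],Rt(13,6.6))
print(ik(np.array([.48,-.325,.25]),Rt(13,6.6),12))
E
```

```text
t 16.62 pos [528.6  21.3 250.5] F [ 0.2 -2.6  1.6] op 0.452 J [ -13.   13.  111.    9.   34. -110.]
dp [ -48.6 -346.3   -0.5] turn [-0.005  0.169  0.094]
[array([ -51.,   21.,   94.,   13.,   58., -154.])]
```

Emit:
{"fn": "send_rows", "kwargs": {"fingers": [1,1,1,1,1,1,1,1,1,1], "dp": [[-8,-28,3],[-16,-65,5],[-25,-105,5],[-32,-145,5],[-40,-185,5],[-45,-225,5],[-48,-265,3],[-48,-305,0],[-48,-335,0],[-48,-346,0]], "turn": [[0,0.017,0.01],[0,0.034,0.02],[0,0.05,0.03],[0,0.07,0.04],[0,0.085,0.05],[0,0.1,0.06],[0,0.12,0.07],[0,0.14,0.08],[0,0.16,0.09],[-0.005,0.169,0.094]]}}

```text
time_s: 17.45
position: [0.481, -0.3301, 0.2511]
tcp_rot: [[0.225, -0.968, -0.111], [0.02, -0.109, 0.994], [-0.974, -0.225, -0.005]]
force: [0.8, 0.0, -0.8]
opening: 0.993
```

```bash
python3 - <<'E'
from fitb import *
from rig import bot
s=bot.read_state();go([.48,-.325,.25],Rt(13,6.6))
c=bot.capture("wrist");P=cloud(c,s);cv2.imwrite("pics/w13.png",c["img"]);pickle.dump((s,c),open("w13.pkl","wb"))
Q=P.reshape(-1,3)
for a,b in((.50,.60),(.50,.57),(.52,.61)): print(fit(Q,-.325,a,b,z0=.05,w=.04,zmin=.04,xr=.536))
# base and mouth along axis
d=np.array([1,.12,0]);d/=np.linalg.norm(d);o=np.array([.536,-.322,.05])
r=Q-o;a=r@d;rad=np.linalg.norm(r-np.outer(a,d),axis=1)
k=(rad<.036)&(Q[:,2]>.045);print(np.sort(a[k])[[5,20]],np.sort(a[k])[[-20,-5]])
k=(rad<.02)&(Q[:,2]>.045)&(a<-.08);print(k.sum(),np.sort(a[k])[:20:5])
E
```

```text
t 17.45 pos [ 481.  -330.1  251.1] F [ 0.8  0.  -0.8] op 0.993 J [ -51.   22.   94.   13.   58. -154.]
dp [-1.   5.1 -1.1] turn [0.005 0.001 0.004]
(4184, array([-0.3235,  0.1164,  0.0479]))
(3103, array([-0.3235,  0.1159,  0.0477]))
(3444, array([-0.3235,  0.1161,  0.0481]))
[-0.16446837 -0.16438087] [0.07191117 0.16037314]
3097 [-0.16451649 -0.16446837 -0.16444021 -0.16440717]
```

View pics/w13.png

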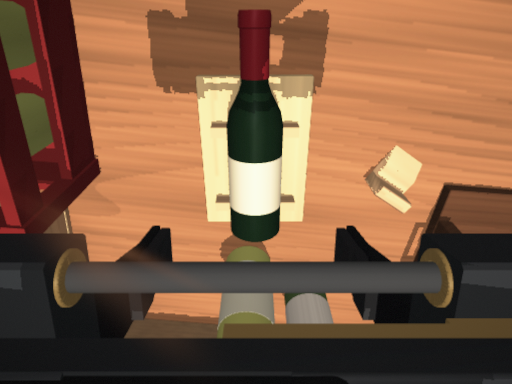

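```bash
python3 - <<'E'
from kin import *
R=Rt(13,6.63);print(ik(np.array([.5196,-.3255,.0373]),R,12))
go([.5196,-.3255,.12],R);go([.5196,-.3255,.0373],R)
E
```

```text
[array([ -48.,   42.,   99.,   20.,   33., -161.])]
t 17.5 pos [ 481.3 -329.7  251. ] F [ 0.6 -1.3  0.5] op 0.993 J [ -51.   22.   94.   13.   58. -154.]
dp [  38.3    4.2 -131. ] turn [0.005 0.001 0.004]
t 17.5 pos [ 481.3 -329.7  251. ] F [ 0.6 -1.3  0.5] op 0.993 J [ -51.   22.   94.   13.   58. -154.]
dp [  38.3    4.2 -213.7] turn [0.005 0.001 0.004]
```

```bash
python3 - <<'E'
from kin import *
R=Rt(12,6.63)
go([.5194,-.3255,.12],R);go([.5194,-.3255,.0373],R)
E
```

```text
t 17.5 pos [ 481.3 -329.7  251. ] F [ 0.6 -1.3  0.5] op 0.993 J [ -51.   22.   94.   13.   58. -154.]
dp [  38.1    4.2 -131. ] turn [0.003 0.018 0.004]
t 17.5 pos [ 481.3 -329.7  251. ] F [ 0.6 -1.3  0.5] op 0.993 J [ -51.   22.   94.   13.   58. -154.]
dp [  38.1    4.2 -213.7] turn [0.003 0.018 0.004]
```

Emit:
{"fn": "send_rows", "kwargs": {"fingers": [1,1,1,1,1,1,1,1,1], "dp": [[10,1,-25],[20,2,-55],[30,4,-85],[38,4,-115],[38,4,-140],[38,4,-165],[38,4,-190],[38,4,-208],[38,4,-213]], "turn": [[0,0.01,0],[0,0.02,0.002],[0.003,0.018,0.004],[0.003,0.018,0.004],[0.003,0.018,0.004],[0.003,0.018,0.004],[0.003,0.018,0.004],[0.003,0.018,0.004],[0.003,0.018,0.004]]}}

```text
time_s: 18.25
position: [0.5176, -0.3215, 0.0354]
tcp_rot: [[0.202, -0.972, -0.117], [0.03, -0.113, 0.993], [-0.979, -0.205, 0.007]]
force: [-0.1, 1.3, 0.7]
opening: 1.0
```

```bash
python3 - <<'E'
from kin import *
from rig import bot
R=Rt(12,6.63)
go([.5194,-.3255,.0373],R)
c=bot.capture("wrist");cv2.imwrite("pics/w14.png",c["img"])
E
```

```text
t 18.25 pos [ 517.6 -321.5   35.4] F [-0.1  1.3  0.7] op 1.0 J [ -47.   42.   99.   18.   34. -158.]
dp [ 1.8 -4.   1.9] turn [-0.006 -0.004 -0.002]
```

View pics/w14.png

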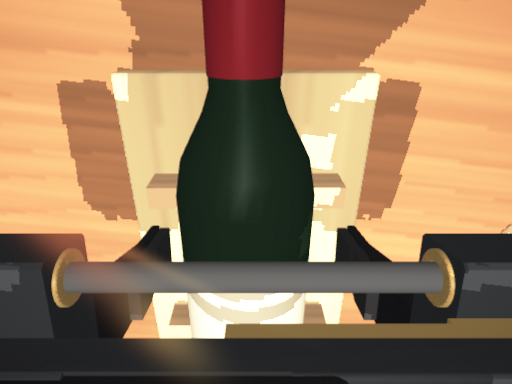

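Emit:
{"fn": "send_rows", "kwargs": {"fingers": [1,1,1,0,0,0,0,0,0,0], "dp": [[2,-4,2],[2,-4,2],[2,-4,2],[2,-4,2],[2,-4,2],[2,-4,2],[2,-4,2],[2,-4,2],[2,-4,2],[2,-4,2]], "turn": [[-0.006,-0.004,-0.002],[-0.006,-0.004,-0.002],[-0.006,-0.004,-0.002],[-0.006,-0.004,-0.002],[-0.006,-0.004,-0.002],[-0.006,-0.004,-0.002],[-0.006,-0.004,-0.002],[-0.006,-0.004,-0.002],[-0.006,-0.004,-0.002],[-0.006,-0.004,-0.002]]}}

```text
time_s: 19.13
position: [0.5198, -0.3254, 0.0379]
tcp_rot: [[0.207, -0.972, -0.114], [0.025, -0.112, 0.993], [-0.978, -0.208, 0.001]]
force: [1.3, 2.7, 1.9]
opening: 0.685
```

```bash
python3 - <<'E'
from kin import *
go([.5194,-.3255,.0373],Rt(12,6.63))
E
```

```text
t 19.13 pos [ 519.8 -325.4   37.9] F [1.3 2.7 1.9] op 0.685 J [ -47.   42.   99.   18.   34. -158.]
dp [-0.4 -0.1 -0.6] turn [-0.001  0.     0.001]
```

Opening 0.685 ≈ 60 mm: gripped. Lift.

Emit:
{"fn": "send_rows", "kwargs": {"fingers": [0,0,0,0,0,0,0,0,0], "dp": [[0,0,4],[0,0,10],[0,0,20],[0,0,35],[0,0,55],[0,0,80],[0,0,105],[0,0,130],[0,0,140]], "turn": [[0,0,0],[0,0,0],[0,0,0],[0,0,0],[0,0,0],[0,0,0],[0,0,0],[0,0,0],[0,0,0]]}}

```text
time_s: 19.88
position: [0.5207, -0.3266, 0.1817]
tcp_rot: [[0.21, -0.971, -0.114], [0.02, -0.113, 0.993], [-0.977, -0.211, -0.004]]
force: [0.6, -1.0, -6.7]
opening: 0.686
```

```bash
python3 - <<'E'
from kin import *
from rig import bot
go([.49,.208,.18],Rt(12,1.2))
c=bot.capture("scene");cv2.imwrite("pics/sc15.png",c["img"])
c=bot.capture("wrist");cv2.imwrite("pics/w15.png",c["img"])
E
```

```text
t 19.88 pos [ 520.7 -326.6  181.7] F [ 0.6 -1.  -6.7] op 0.686 J [ -47.   29.   94.   13.   51. -151.]
dp [-30.7 534.6  -1.7] turn [ 0.004  0.004 -0.094]
```

View pics/sc15.png

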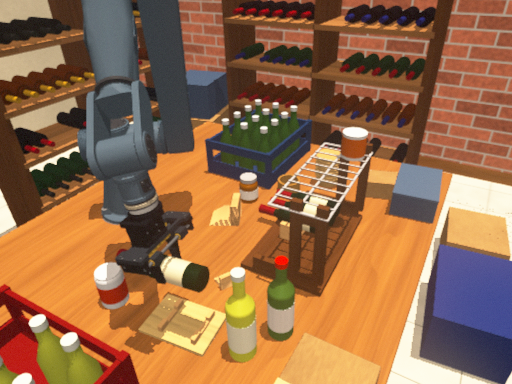

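View pics/w15.png

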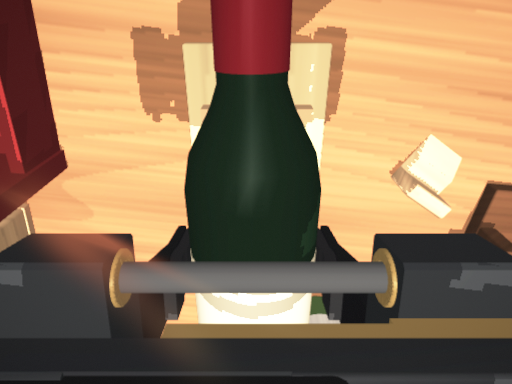

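Emit:
{"fn": "send_rows", "kwargs": {"fingers": [0,0,0,0,0,0,0,0,0,0], "dp": [[-2,8,5],[-5,22,10],[-8,45,15],[-12,75,20],[-16,105,20],[-20,135,20],[-24,165,20],[-27,195,20],[-30,225,20],[-30,255,20]], "turn": [[0,0,-0.005],[0,0,-0.01],[0,0,-0.015],[0,0,-0.02],[0,0,-0.025],[0,0,-0.03],[0,0,-0.035],[0,0,-0.04],[0,0,-0.045],[0,0,-0.05]]}}

```text
time_s: 20.82
position: [0.4871, -0.068, 0.1989]
tcp_rot: [[0.205, -0.977, -0.064], [0.013, -0.063, 0.998], [-0.979, -0.206, -0.0]]
force: [0.6, 0.4, -7.5]
opening: 0.682
```

```bash
python3 - <<'E'
from kin import *
go([.49,.208,.19],Rt(12,1.2))
E
```

```text
t 20.82 pos [487.1 -68.  198.9] F [ 0.6  0.4 -7.5] op 0.682 J [ -25.   18.  111.    9.   41. -124.]
dp [  2.9 276.   -8.9] turn [ 0.    -0.002 -0.043]
```

Emit:
{"fn": "send_rows", "kwargs": {"fingers": [0,0,0,0,0,0,0,0,0,0], "dp": [[0,30,0],[0,60,0],[0,90,0],[0,120,0],[0,150,0],[0,180,0],[1,210,0],[2,240,0],[3,265,0],[3,276,0]], "turn": [[0,0,-0.004],[0,0,-0.008],[0,0,-0.012],[0,0,-0.016],[0,0,-0.02],[0,0,-0.025],[0,0,-0.03],[0,0,-0.035],[0,0,-0.04],[0,0,-0.043]]}}

```text
time_s: 21.65
position: [0.4871, 0.2116, 0.1976]
tcp_rot: [[0.202, -0.979, -0.023], [0.006, -0.022, 1.0], [-0.979, -0.202, 0.002]]
force: [0.5, -0.1, -7.4]
opening: 0.678
```

```bash
python3 - <<'E'
from kin import *
from fitb import fit
from rig import bot
s=bot.read_state();go([.49,.208,.19],Rt(12,1.2))
c=bot.capture("wrist");cv2.imwrite("pics/w16.png",c["img"]);P=cloud(c,s);pickle.dump((s,c),open("w16.pkl","wb"))
Q=P.reshape(-1,3)
c2=bot.capture("side");cv2.imwrite("pics/side16.png",cv2.resize(c2["img"][60:310,90:370],None,fx=2.6,fy=2.4));Q2=cloud(c2).reshape(-1,3);pickle.dump((s,c2),open("sd16.pkl","wb"))
# neck points: axis in held frame; use neck top & body top
for q in(Q,Q2):
    r=q[(abs(q[:,1]-.205)<.035)&(q[:,2]>.16)&(q[:,2]<.26)&(q[:,0]<.6)]
    for lo in np.arange(.30,.60,.02):
        m=(r[:,0]>lo)&(r[:,0]<lo+.02)
        if m.sum()>15:
            t=r[m];top=t[t[:,2]>np.percentile(t[:,2],90)];print(lo.round(2),m.sum(),top.mean(0).round(4),t[:,1].min().round(3),t[:,1].max().round(3))
    print()
E
```

```text
t 21.65 pos [487.1 211.6 197.6] F [ 0.5 -0.1 -7.4] op 0.678 J [ 13.  21. 105.  -3.  42. -76.]
dp [ 2.9 -3.6 -7.6] turn [-0.002 -0.006 -0.002]
0.36 876 [0.3787 0.2085 0.2216] 0.194 0.222
0.38 5078 [0.3892 0.2083 0.2216] 0.194 0.223
0.4 5251 [0.4179 0.2094 0.2262] 0.189 0.23
0.42 7536 [0.4365 0.2099 0.2347] 0.182 0.237
0.44 6212 [0.4522 0.2103 0.2371] 0.181 0.24
0.46 3742 [0.4724 0.1763 0.2556] 0.17 0.24
0.48 3188 [0.4843 0.1775 0.2503] 0.176 0.24
0.5 770 [0.5009 0.2102 0.2354] 0.182 0.24

0.32 34 [0.338  0.2131 0.2223] 0.195 0.223
0.34 101 [0.3483 0.2081 0.2247] 0.194 0.225
0.36 73 [0.3693 0.2107 0.2238] 0.199 0.226
0.38 73 [0.3892 0.2136 0.2244] 0.2 0.225
0.4 111 [0.4167 0.2147 0.2288] 0.194 0.234
0.42 171 [0.4345 0.2136 0.2368] 0.188 0.24
0.44 128 [0.4496 0.215  0.24  ] 0.188 0.24
0.46 86 [0.4733 0.1781 0.2532] 0.172 0.24
0.48 18 [0.4835 0.1814 0.2446] 0.18 0.208
```

View pics/side16.png

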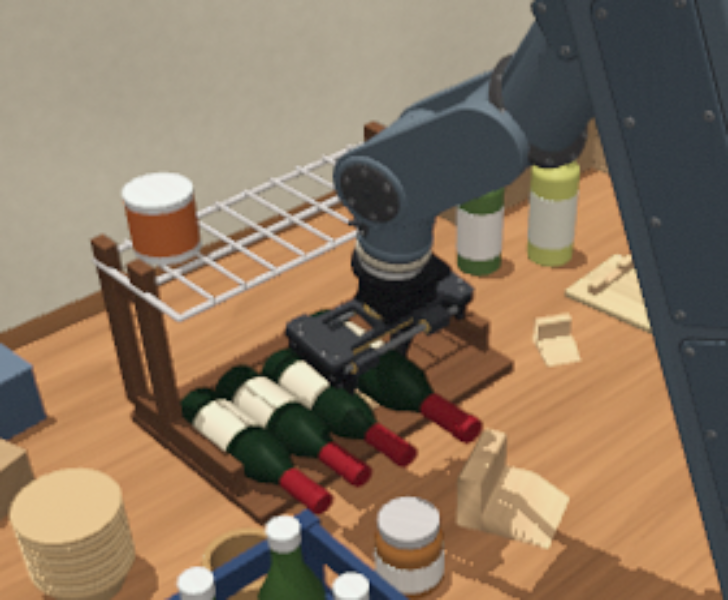

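View pics/w16.png

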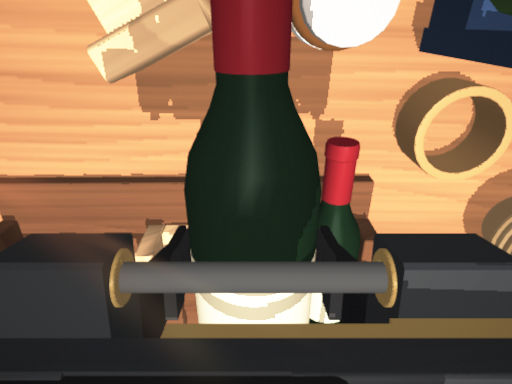

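Emit:
{"fn": "send_rows", "kwargs": {"fingers": [0,0,0,0,0,0,0,0], "dp": [[8,-1,-5],[20,-2,-18],[35,-2,-35],[52,-3,-52],[68,-3,-66],[84,-3,-78],[98,-3,-86],[103,-3,-88]], "turn": [[0,0,0],[0,0,0],[0,-0.003,0],[0,-0.006,0],[0,-0.006,0],[0,-0.006,0],[0,-0.006,0],[0,-0.006,0]]}}

```text
time_s: 22.42
position: [0.5911, 0.206, 0.1068]
tcp_rot: [[0.205, -0.979, -0.022], [0.005, -0.022, 1.0], [-0.979, -0.205, 0.0]]
force: [1.3, 0.4, -7.2]
opening: 0.684
```

```bash
python3 - <<'E'
from kin import *
from rig import bot
s=bot.read_state();go([.6147,.2083,.103],Rt(12,1.2))
c=bot.capture("scene");cv2.imwrite("pics/sc17.png",cv2.resize(c["img"][130:300,200:400],None,fx=3.5,fy=3.5,interpolation=2)[:598])
c2=bot.capture("side");cv2.imwrite("pics/side17.png",cv2.resize(c2["img"][100:310,120:360],None,fx=3.2,fy=2.8,interpolation=2)[:598])
E
```

```text
t 22.42 pos [591.1 206.  106.8] F [ 1.3  0.4 -7.2] op 0.684 J [ 10.  35.  97.  -3.  36. -79.]
dp [23.6  2.3 -3.8] turn [-0.    -0.003 -0.001]
```

View pics/sc17.png

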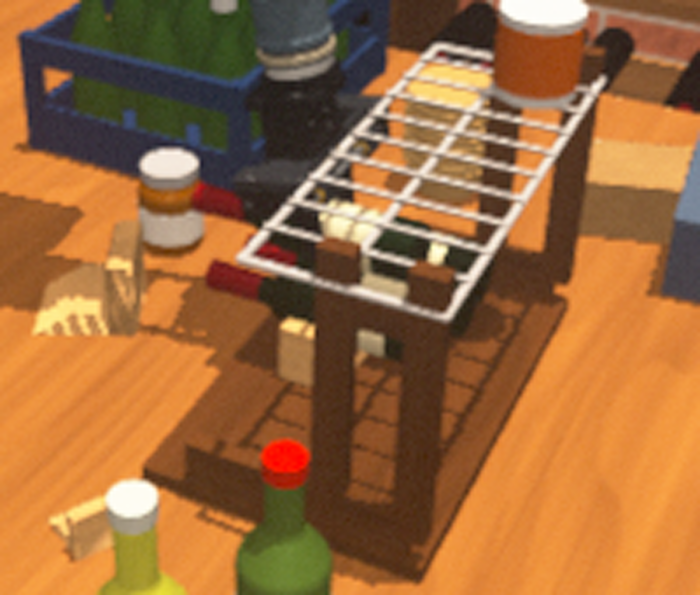

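View pics/side17.png

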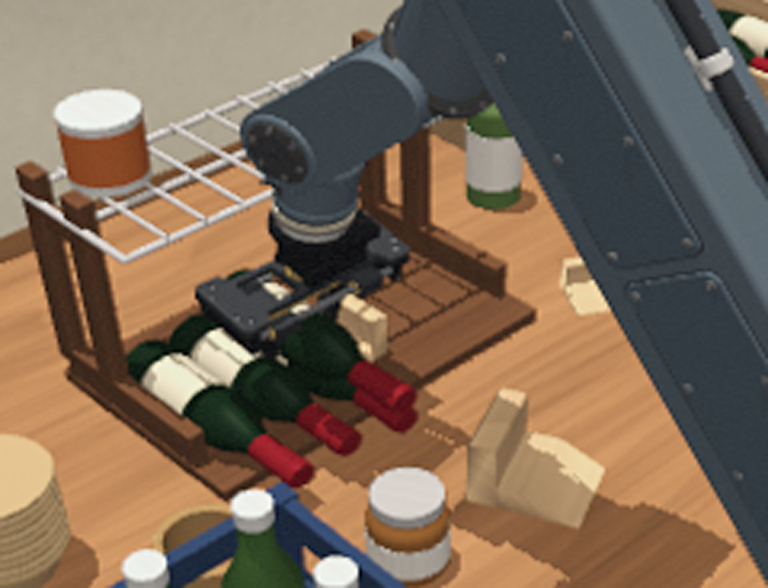

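Emit:
{"fn": "send_rows", "kwargs": {"fingers": [0,0,0,0,0,0], "dp": [[5,1,0],[11,2,0],[17,2,-1],[21,2.3,-3],[22,2.3,-5],[22,2.3,-8]], "turn": [[0,0,0],[0,0,0],[0,-0.003,0],[0,-0.003,0],[0,-0.003,0],[0,-0.003,0]]}}

```text
time_s: 23.02
position: [0.6128, 0.2089, 0.1005]
tcp_rot: [[0.209, -0.978, -0.023], [0.005, -0.022, 1.0], [-0.978, -0.209, 0.001]]
force: [-0.3, 0.2, -6.4]
opening: 0.683
```

```bash
python3 - <<'E'
from kin import *
from rig import bot
s=bot.read_state();go([.6147,.2083,.088],Rt(12,1.2))
c=bot.capture("wrist");cv2.imwrite("pics/w18.png",c["img"]);Q=cloud(c,s).reshape(-1,3)
for q,z0,z1,y0,x0,x1 in((Q,.1,.14,.205,.5,.60),(Q,.05,.075,.235,.48,.55),(Q,.05,.075,.175,.48,.55)):
    r=q[(abs(q[:,1]-y0)<.03)&(q[:,2]>z0)&(q[:,2]<z1)&(q[:,0]>x0-.02)&(q[:,0]<x1)]
    for lo in np.arange(.46,x1,.02):
        m=(r[:,0]>lo)&(r[:,0]<lo+.02)
        if m.sum()>15:
            t=r[m];top=t[t[:,2]>np.percentile(t[:,2],90)];print(lo.round(2),m.sum(),top.mean(0).round(4),t[:,1].min().round(4),t[:,1].max().round(4))
    print()
E
```

```text
t 23.02 pos [612.8 208.9 100.5] F [-0.3  0.2 -6.4] op 0.683 J [ 10.  37.  94.  -3.  37. -79.]
dp [  1.9  -0.6 -12.5] turn [-0.001  0.001 -0.002]
0.5 4699 [0.5113 0.2054 0.1237] 0.1912 0.2199
0.52 4780 [0.5377 0.2066 0.1258] 0.1891 0.224
0.54 7342 [0.5574 0.2071 0.1358] 0.1801 0.2338
0.56 6573 [0.5742 0.2072 0.1393] 0.1778 0.235
0.58 3731 [0.5859 0.2079 0.1396] 0.175 0.235

0.48 99 [0.4996 0.2352 0.0618] 0.2248 0.2479
0.5 2014 [0.5095 0.2341 0.0618] 0.2248 0.2487
0.52 1709 [0.53   0.235  0.0617] 0.2252 0.2492
0.54 683 [0.5455 0.2355 0.0615] 0.2263 0.2493

0.5 1993 [0.5103 0.1755 0.0619] 0.1616 0.1854
0.52 1768 [0.529  0.1761 0.0618] 0.1618 0.1868
0.54 903 [0.5487 0.177  0.0651] 0.1585 0.1862
```

View pics/w18.png

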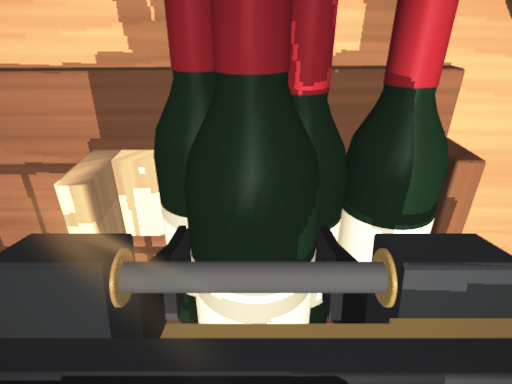

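Emit:
{"fn": "send_rows", "kwargs": {"fingers": [0,0,0,0,0,0], "dp": [[0,-0.4,-3],[0,-0.4,-6],[0,-0.4,-8],[0,-0.4,-9],[0,-0.4,-10],[0,-0.4,-10]], "turn": [[0,0,0],[0,0,0],[0,0,0],[0,0,0],[0,0,0],[0,0,0]]}}

```text
time_s: 23.57
position: [0.6118, 0.2082, 0.0895]
tcp_rot: [[0.207, -0.978, -0.023], [0.005, -0.022, 1.0], [-0.978, -0.207, 0.0]]
force: [0.0, 0.3, -7.6]
opening: 0.684
```

Emit:
{"fn": "send_rows", "kwargs": {"fingers": [0,0,0,0], "dp": [[0,0,-0.7],[0,0,-1.4],[0,0,-2],[0,0,-2]], "turn": [[0,0,0],[0,0,0],[0,0,0],[0,0,0]]}}

```text
time_s: 23.9
position: [0.6132, 0.2082, 0.0891]
tcp_rot: [[0.211, -0.977, -0.023], [0.005, -0.022, 1.0], [-0.978, -0.211, 0.0]]
force: [-1.4, -1.2, 4.1]
opening: 0.683
```

Emit:
{"fn": "send_rows", "kwargs": {"fingers": [0.68,0.7,0.75,0.8,0.85,0.9,0.95], "dp": [[0,0,0],[0,0,0],[0,0,0],[0,0,0],[0,0,0],[0,0,0],[0,0,0]], "turn": [[0,0,0],[0,0,0],[0,0,0],[0,0,0],[0,0,0],[0,0,0],[0,0,0]]}}

```text
time_s: 24.48
position: [0.6135, 0.2084, 0.0893]
tcp_rot: [[0.211, -0.977, -0.023], [0.005, -0.022, 1.0], [-0.977, -0.211, 0.0]]
force: [-0.3, -0.2, -0.3]
opening: 0.899
```

```bash
python3 - <<'E'
from kin import *
from rig import bot
s=bot.read_state();go([.6147,.2083,.088],Rt(12,1.2))
c=bot.capture("wrist");cv2.imwrite("pics/w19.png",c["img"])
E
```

```text
t 24.48 pos [613.5 208.4  89.3] F [-0.3 -0.2 -0.3] op 0.899 J [ 10.  38.  94.  -3.  36. -79.]
dp [ 1.2 -0.1 -1.3] turn [-0.001  0.003 -0.002]
```

View pics/w19.png

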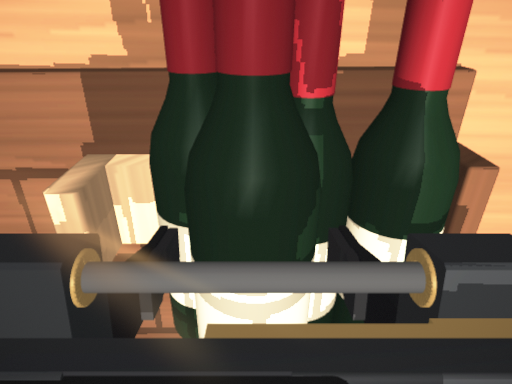

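Emit:
{"fn": "send_rows", "kwargs": {"fingers": [1,1,1,1,1,1,1,1,1,1], "dp": [[0,0,0],[-3,0,4],[-8,0,12],[-18,0,26],[-32,-1,45],[-50,-2,70],[-70,-3,100],[-85,-3,130],[-100,-3,160],[-105,-3,175]], "turn": [[0,0,0],[0,0,0],[0,0,0],[0,0,0],[0,0,0],[0,0,0],[0,0,0],[0,0,0],[0,0,0],[0,0,0]]}}

```text
time_s: 25.37
position: [0.5068, 0.2057, 0.2684]
tcp_rot: [[0.215, -0.976, -0.024], [0.006, -0.023, 1.0], [-0.977, -0.215, 0.001]]
force: [0.7, -1.1, 0.2]
opening: 0.999
```

```bash
python3 - <<'E'
from fitb import *
from rig import bot
s=bot.read_state();go([.5,.2,.27],Rt(12,1.2))
c=bot.capture("wrist");cv2.imwrite("pics/w20.png",c["img"]);P=cloud(c,s);Q=P.reshape(-1,3)
for y,z in((.298,.048),(.238,.048),(.178,.048),(.208,.1)): print(fit(Q,y,.58,.66,z0=z,zmin=z-.01,zmax=z+.05,w=.02 if z<.09 else .03))
c=bot.capture("side");cv2.imwrite("pics/side20.png",cv2.resize(c["img"][100:310,120:360],None,fx=3.2,fy=2.8,interpolation=2)[:598])
c=bot.capture("scene");cv2.imwrite("pics/sc20.png",c["img"])
k=(P[...,0]>.55)&(P[...,0]<.70)&(P[...,1]>.06)&(P[...,1]<.135)&(P[...,2]>.062)&(P[...,2]<.085)
q=P[k];print(k.sum(),k.sum() and cv2.minAreaRect((q[:,:2]*1000).astype(np.float32)))
E
```

```text
t 25.37 pos [506.8 205.7 268.4] F [ 0.7 -1.1  0.2] op 0.999 J [ 12.  17.  99.  -3.  52. -78.]
dp [-6.8 -5.7  1.6] turn [-0.002  0.007 -0.003]
(1740, array([0.2979, 0.0262, 0.0465]))
(806, array([0.2386, 0.0598, 0.0465]))
(792, array([0.1779, 0.0122, 0.0466]))
(2336, array([0.208 , 0.0166, 0.0984]))
728 ((622.0886840820312, 104.50425720214844), (60.150108337402344, 20.841339111328125), 1.054848551750183)
```

View pics/w20.png

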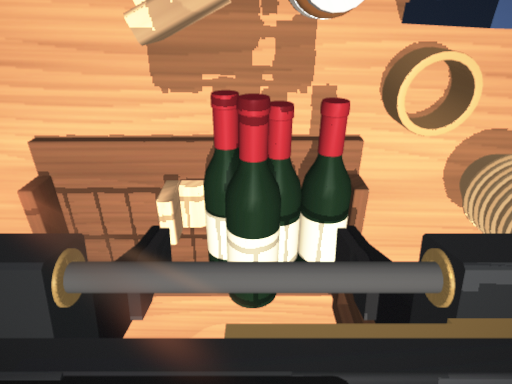

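View pics/side20.png

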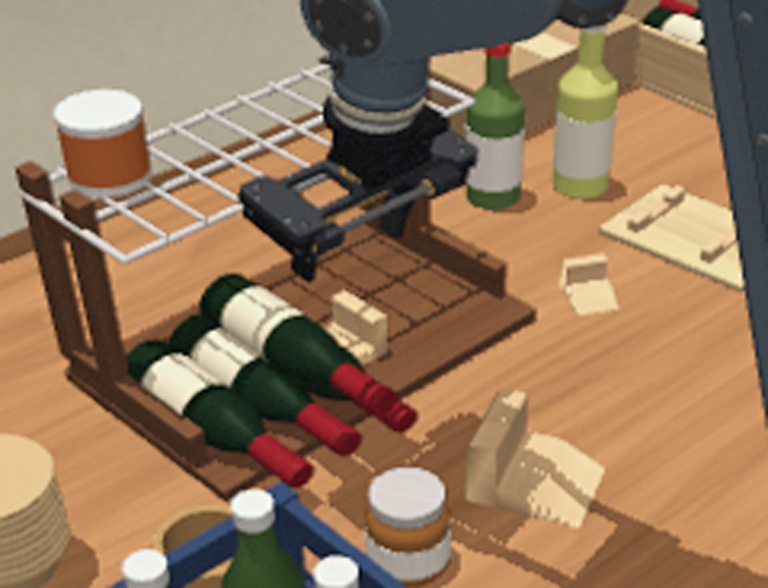

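View pics/sc20.png

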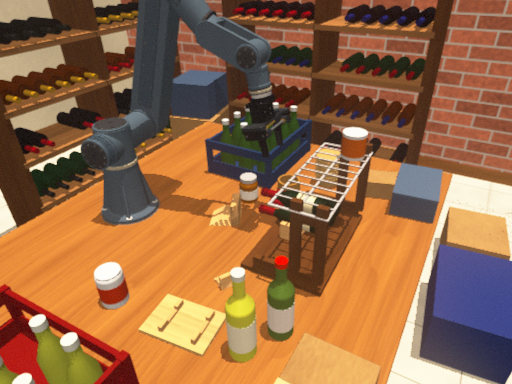

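Every check agrees: the last bottle's axis is at y 0.208, z 0.098 (known −1.5 mm bias in the wrist view). The rolled bottle and the row have not moved, the chock is still home, and nothing else was disturbed. Handing in.

```bash
python3 -c "
from rig import bot
print(bot.hand_in())"
```

```text
the job is handed in; nothing more can be done
None
```

The job is done and handed in at about 25.5 s of the 69 s allowed. The hand-in gave no verdict.

- **Rolling:** I rolled the loose bottle about 64 mm along the board, without lifting it, until it met the row. The push force rose to about 2 N at contact, and the axes ended 60 mm apart.
- **Chock:** I used the middle-sized of the three chocks, whose grip measured 20 × 60 mm and 58 mm high. I set it on the board, took hold again with the hand leaned back, slid it over and pushed it home. It stopped at about 9 N with its edge where it should be.
- **Last bottle:** I took it from the cradle, moved it in under the shelf, lowered it into the groove with the neck to the front, and let go. The force on the hand read about 0 N after release.

**Last checks:**

| Check | Result |
|---|---|
| Last bottle's axis | y 208 mm, midway between the bottles at 178 and 238 mm |
| Last bottle's height | 98 mm measured, about 100 mm after the wrist camera's 1.5 mm low bias |
| Chock and row bottles | within 1 mm of where they were before the last bottle went on |
| Bystanders | looked unmoved in the pictures |
| Hand | clear of everything |

**Things that did not go cleanly:**
- **First chock grasp:** it ran to the limit of joint 6 with the hand leaned too far, so I redid it with less lean.
- **Setting the chock down:** the wrist force reached about 34 N, mostly downward, before I backed off.
- **Last bottle's position:** I set it 6 to 16 mm further forward than the two bottles under it, to keep the hand clear of the shelf.
- **Weaker slope fit:** one slope fit for the neighbouring bottle was off because the top bottle partly hid it. Its position still agreed.

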